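# Gauge a porcelain test tile, then hold it in the light beam by its bare edges

## Task

Gauge the green-glazed test tile standing in the bench caliper: gently slide the caliper shut until both jaws bear on the tile, wait a moment for the reading, then slide the jaw back a good centimetre clear. Then take the tile by its two bare side edges only, never touching the glaze, lift it out and hold it upright in the light beam, midway between lamp and meter head and touching neither, square to the beam with the whole beam on the glaze; finish while still holding it there, steady. Do not tip the tile over, and leave the other things on the bench alone.

Things in the scene. Friction and masses are not known exactly. Their poses are not given: they have to be found in the camera images.
- tile: Green-glazed white porcelain tile like an upside-down T, 90 to 150 g. Origin: centre of the foot's underside; z up, y along its width, x square to its faces. Upright 8 mm thick, 50 mm wide, top 88 mm above origin; foot 40 (x) x 50 (y) x 8 mm. Bare side edges: planes y = +-25 mm. Stands on the caliper's stage (26 mm high) between the jaws, nearly square to them. Same when turned half round.
- glaze: The tile's two green glaze panels, one on each face of the upright: 42 mm wide (y), 56 mm high, from 20 to 76 mm above the tile's origin, 1 mm proud of the face. They stop 4 mm short of each side edge. Moves with the tile; same origin and axes as tile. Not to be touched by the robot.
- tile_window (a point): Centre of the tile's glazed area: in the middle of the upright, 48 mm above the tile's origin. Axes as the tile's.
- tile_grip (a point): A good height to grip the tile across its side edges: on the tile's axis, 72 mm above its origin (16 mm below its top); grip is 50 mm wide, closing along the tile's y.
- caliper: Steel digital caliper lying face up in a grey stand fixed to the bench. Origin: centre of the stand's underside. Its beam runs along y (at x = +25 mm, top 34 mm above the bench); jaws point to -x. Base 115 x 300 mm, 8 mm high. The tile stands on the dark stage (80 mm long in y, top at 26 mm), near x = -22 mm, its width along y. Nothing but the tile rises above 46 mm.
- fixed_jaw: The caliper's fixed jaw, a steel blade 62 mm long (along x), 12 mm (y), 28 to 38 mm above the bench, at the -y end. Same origin and axes as caliper; its measuring face is the plane y = -100 mm, looking to +y.
- fixed_jaw_face (a point): Middle of the fixed jaw's measuring face, 33 mm above the bench.
- moving_jaw: The moving jaw: a blade like the fixed one, parallel to it, part of the slider. Origin: on the beam's centre line in the plane of its measuring face (which looks to -y), 34 mm above the bench.
- jaw_gap (a joint): Caliper slide: the gap between the jaws in m, 0 shut to 0.115 fully open; starts between 0.085 and 0.110. The slider moves along the caliper's y (+y opens). It takes about 1.5 N to slide, and stays where it is left. Reads about 0.050 when shut on the tile.
- slider_grip (a point): Where to grip the slider: on the axis of its black display housing, 65 mm to the +y side of the moving jaw's face, 38 mm above the bench. The housing is 30 mm wide across the beam (caliper x), 93 mm long, reaching 63 mm from this point towards the jaw and 30 mm the other way, 22 to 46 mm above the bench: pinch it from above across the beam, slide along the caliper's y.
- light_bench: Aluminium rail fixed to the bench, 300 mm long, 40 mm wide, 20 mm high, with a black LED lamp at the -x end and a yellow meter head at the +x end, facing each other across a 120 mm gap. Origin: on the bench under mid-gap. The level beam runs along +x, 140 mm above the bench. Lamp front at x = -60 mm, head front at +60 mm, both 50 mm across, tops at 165 mm, on posts.
- beam_mid (a point): Middle of the light path: on the beam's axis, midway between lamp and light-meter head, 140 mm above the bench. Axes as light_bench. The beam is about 20 mm wide.
- tile_amber: Another T-shaped test tile, amber glaze, same size (50 mm wide, 88 mm high, foot 40 mm); origin under its foot; leave alone.
- tile_blue: Another T-shaped test tile, blue glaze, same size; origin under its foot; leave alone.
- glaze_jar: Closed dark-green glaze jar, 72 mm across, 85 mm high; origin under it; leave alone.
- bisque_bowl: Cream bisque bowl, 110 mm across, 50 mm high; origin under it; leave alone.
- wood_rib: Flat wooden potter's rib, 36 x 80 x 6 mm; origin under it; leave alone.
- glaze_brush: Brush lying on the bench, about 200 mm long; leave alone.
- test_cup: White cup, 72 mm across, 75 mm high; origin under it; leave alone.
There are look-alikes about, which are no part of the job. Leave any red look-alike of the tile alone.

How it is judged:
By the outcome, as a careful person would: the job done as asked, in the order asked, and still so for the second after the job is handed in, while the arm keeps its last pose, push and grip.
It also fails if it takes over 72 s, if anything falls off the work surface, if the arm or the gripper's body presses on something with over 40 N, if the wrist force passes 120 N, or if a joint passes its speed limit or range.

## Robot

A 6-joint arm with a two-finger parallel gripper is mounted at the origin on the work surface. World frame = base frame: x ahead of the robot, y to its left, z up, the work surface at z = 0. Lengths are in m, angles in degrees, forces in N, time in s.
With the tool pointing down it reaches from about 0.325 to 0.9 m from the base axis. Payload 6.1 kg.
Tool frame: the origin (TCP) lies on the centre line of the jaws, within the pads' length; the fingertips stand 11 mm ahead of it and the grasp point (between the pads) lies 8 mm behind it; x points along the fingers, y is the direction in which the jaws open and shut, and the axes are right-handed (so a half turn about x gives the same grasp; the last joint's range is limited). The gripper opens to 87 mm and grips with 3 to 60 N. Pads are 19 mm wide; open, the fingers measure 117 mm over their backs; the gripper's body (75 mm by 190 mm) begins 51 mm behind the grasp point.
Start: joints at [-78.444, 12.628, 87.462, -0, 79.91, -7.225], TCP at [0.201, -0.592, 0.234] pointing down, gripper open.
Joint ranges: [-170.65, 170.65], [-52.31, 119.04], [5.05, 147.46], [-71.25, 251.25], [11.57, 151.72], [-153.62, 153.62]. Speed limits (degrees/s): [147.25, 147.25, 172.46, 180, 180, 180].

## Interface

Orientations are given as [roll, pitch, yaw] about the fixed x, y, z axes, in that order (R = Rz(yaw) Ry(pitch) Rx(roll)).
In Python, from cell import telemetry, imaging, order gives the robot as it stands. The module is installed in compiled form; this text tells all that it offers.
- The arm moves only by the tool send_rows, never from a script. Its argument "rows" is a list of rows, each an object of numbers: "x", "y", "z": the shift along the tool's x, y, z in cm; "rx", "ry", "rz": the turn, a rotation vector about the tool's x, y, z in rad; "fingers": the finger opening in cm, from 0 to 8.7. In form: [{"x": .., "y": .., "z": .., "rx": .., "ry": .., "rz": .., "fingers": ..}, ...]. A call has 1 to 8 rows; each row is the pose to reach, as a shift and turn from the pose commanded when the call began, along the tool's axes at that moment; what a row does not reach only later rows make up. A row lasts 1/10 s, in which the tool goes at most 50 mm and 8.59 degrees, less where a joint would pass 70% of its speed; a pose out of reach is approached as far as the arm can. A call with a gripper value outside its range is refused whole. The fingers move at their own pace and stop on an object; "newtons" is the grip in N (left out, the last holds). Time passes only in rows, so rows that repeat a pose let the fingers close. It gives the time, the measured TCP pose, the force and the opening at its end, in the units of the state.
- telemetry.state(): the state, without advancing time (a new reading comes with each control period).
- imaging.snapshot(name): name is "scene" or "side" or "wrist"; returns (picture, depth): 400x640x3 uint8, red, green, blue; 400x640 float32, m along the optical axis (not along the pixel's ray), 0 where there is no reading.
- imaging.camera_model(name): a dict with "mtx" (3x3 intrinsics, pixels), "camera_from_world" (4x4, takes a point from world to camera coordinates). Camera axes: x right, y down, z forward; pixel columns grow to the right and rows downward; lengths in m; the calibration is good to about 2 mm. A picture is of the moment at which its call begins: read the wrist's pose just before it. camera_model takes no time and is no camera call; for the wrist camera it gives the pose at the moment of the call.
- order.job_done(): hands the job in, once; it reports no verdict.
The state is a dict: "time_s": time; "qpos": joint angles; "qvel": joint speeds; "tau": joint torques, N m; "eef_pos": TCP position; "orientation": TCP orientation; "ft_force": force on the tool from outside, world axes, zero at the start; "ft_torque": the same for the moment, N m; "width": opening from 0.0 (shut) to 1.0 (fully open).
Only numpy, scipy, OpenCV 4.12 (cv2) and the standard library are available. Lean on these libraries where they do the work, as an engineer would, in place of code of your own. Each camera call takes 0.05 s, during which the arm holds its last target.

## Working session

There is one attempt and no reset: what is moved stays moved. The work goes in short steps, Python scripts to look and compute and a tool call to move; the robot and the scene stay as the last step left them, time stands still between calls to the robot, and variables do not carry over. Pictures are saved under pics/ and viewed, and the job is handed in when it is done.

Besides the shell and the picture viewer there is one more tool, called after "Emit:" as a command line: name --argument value ..., lists and objects as JSON in quotes. send_rows: Moves the arm, as the interface text tells. Its arguments: {"type":"object","properties":{"rows":{"type":"array","items":{"type":"object","properties":{"x":{"type":"number"},"y":{"type":"number"},"z":{"type":"number"},"rx":{"type":"number"},"ry":{"type":"number"},"rz":{"type":"number"},"fingers":{"type":"number"}}}},"newtons":{"type":"number"}},"required":["rows"]}

```bash
mkdir -p pics; ls; python3 - <<'E'
from cell import telemetry, imaging, order
import cv2,numpy as np
print(telemetry.state())
for n in ["scene","side"]:
    p,d=imaging.snapshot(n); np.savez(f"{n}0.npz",p=p,d=d)
    cv2.imwrite(f"pics/{n}0.png",p[:,:,::-1])
    m=imaging.camera_model(n); print(n,m)
print(telemetry.state()['time_s'])
E
```

```text
pics
{'time_s': 0.0, 'qpos': array([-7.84435620e+01,  1.26774409e+01,  8.75271117e+01, -3.45093157e-04,
        7.99086346e+01, -7.22343125e+00]), 'qvel': array([ 0.0930189 , -0.10219298,  0.02169166,  0.01438876,  0.03671682,
        0.01803759]), 'tau': array([-5.38709883e-04, -4.94612217e+01, -3.87373495e+01,  6.99600717e-02,
        5.73735719e-02, -1.29165551e-04]), 'eef_pos': array([ 0.20109667, -0.59112536,  0.23240101]), 'orientation': array([-97.05150751,  89.88681229, 101.72842251]), 'ft_force': array([-0.78743075, -0.66876058, -0.69357721]), 'ft_torque': array([ 0.0055979 ,  0.01061765, -0.02169985]), 'width': 0.9991674939504603}
scene {'mtx': array([[486.11775366,   0.        , 318.53654186],
       [  0.        , 486.11775366, 203.90469709],
       [  0.        ,   0.        ,   1.        ]]), 'camera_from_world': array([[-0.7223626 ,  0.69135396,  0.0148984 ,  0.41167612],
       [ 0.58106493,  0.61852557, -0.52895147, -0.27876334],
       [-0.37490774, -0.37343782, -0.84852129,  1.84701422],
       [ 0.        ,  0.        ,  0.        ,  1.        ]])}
side {'mtx': array([[501.84239563,   0.        , 318.08974843],
       [  0.        , 501.84239563, 193.99095371],
       [  0.        ,   0.        ,   1.        ]]), 'camera_from_world': array([[ 0.9968414 , -0.07674354, -0.02043678, -0.59938886],
       [-0.0646776 , -0.63514923, -0.76967673,  0.10209697],
       [ 0.04608731,  0.76856742, -0.63810663,  1.68081484],
       [ 0.        ,  0.        ,  0.        ,  1.        ]])}
0.1
```

View pics/scene0.png

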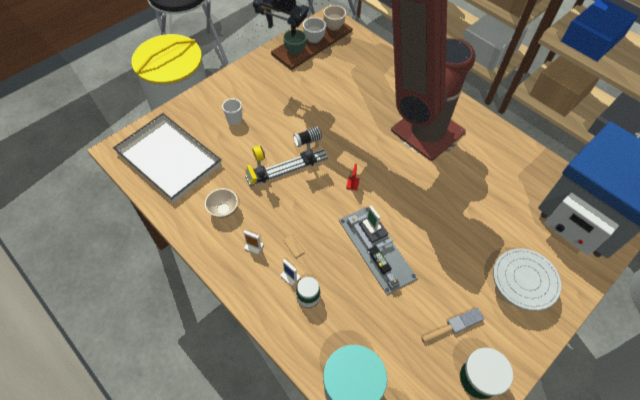

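View pics/side0.png

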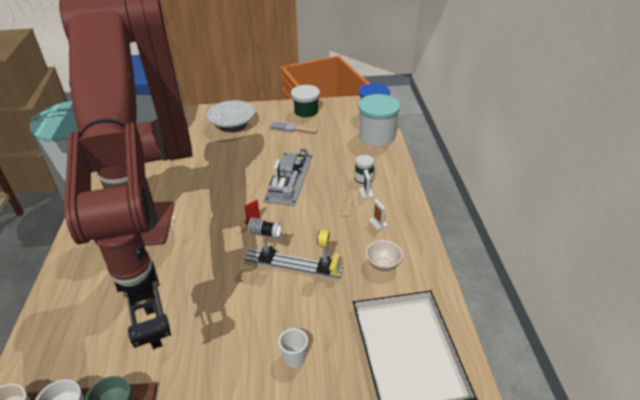

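The scene view shows the caliper at about (377,248) with the green tile at (372,217), the light bench from (255,172) to (320,155), and a red look-alike at (353,178). I'll enlarge these areas and back-project the pixels.

```bash
cat > h.py <<'E'
import cv2,numpy as np
from cell import telemetry, imaging
def model(n):
    m=imaging.camera_model(n); return m['mtx'],m['camera_from_world']
def world(p_uv,depth,K,T):
    p=np.atleast_2d(p_uv).astype(float); z=np.asarray(depth,float).reshape(-1)
    c=np.c_[(p[:,0]-K[0,2])/K[0,0]*z,(p[:,1]-K[1,2])/K[1,1]*z,z]
    return (c-T[:3,3])@T[:3,:3]
def plane(p_uv,zw,K,T):
    p=np.atleast_2d(p_uv).astype(float)
    d=np.c_[(p[:,0]-K[0,2])/K[0,0],(p[:,1]-K[1,2])/K[1,1],np.ones(len(p))]@T[:3,:3]
    o=-T[:3,:3].T@T[:3,3]
    return o+d*((zw-o[2])/d[:,2])[:,None]
def cloud(d,K,T):
    v,u=np.mgrid[:d.shape[0],:d.shape[1]]
    w=world(np.c_[u.ravel(),v.ravel()],d.ravel(),K,T).reshape(*d.shape,3)
    w[d<=0]=np.nan
    return w
def proj(P,K,T):
    c=np.atleast_2d(P)@T[:3,:3].T+T[:3,3]; q=c@K.T; return q[:,:2]/q[:,2:]
E
python3 - <<'E'
from h import *
for n,(u0,v0,u1,v1) in {"scene":(230,110,430,300),"side":(230,130,410,290)}.items():
    a=np.load(f"{n}0.npz"); K,T=model(n)
    cv2.imwrite(f"pics/{n}0c.png",cv2.resize(a['p'][v0:v1,u0:u1,::-1],None,fx=4,fy=4 if n=='x' else 3.1,interpolation=cv2.INTER_CUBIC) if 0 else cv2.resize(a['p'][v0:v1,u0:u1,::-1],None,fx=3,fy=3,interpolation=cv2.INTER_CUBIC))
    w=cloud(a['d'],K,T)
    hsv=cv2.cvtColor(a['p'],cv2.COLOR_RGB2HSV)
    roi=np.zeros(a['d'].shape,bool); roi[v0:v1,u0:u1]=1
    for nm,lo,hi in [("green",(50,90,20),(90,255,160)),("yellow",(22,150,120),(34,255,255)),("red",(0,200,90),(4,255,255))]:
        m=(cv2.inRange(hsv,lo,hi)>0)&roi
        k,l,s,c=cv2.connectedComponentsWithStats(m.astype(np.uint8))
        for i in range(1,k):
            if s[i,4]>8:
                q=w[l==i]; print(n,nm,s[i],np.nanmedian(q,0).round(3),np.nanmin(q,0).round(3),np.nanmax(q,0).round(3))
E
```

```text
scene green [368 212   8  14  59] [0.474 0.144 0.076] [0.467 0.126 0.049] [0.48  0.162 0.101]
scene green [297 293   9   7  16] [0.815 0.18  0.059] [0.809 0.161 0.053] [0.818 0.192 0.063]
scene green [310 293   9   7  19] [0.784 0.207 0.058] [0.769 0.201 0.051] [0.798 0.211 0.064]
scene yellow [252 146  12  15 122] [ 0.605 -0.252  0.156] [ 0.588 -0.286  0.123] [ 0.619 -0.236  0.17 ]
scene yellow [246 165  11  19  88] [ 0.632 -0.263  0.054] [ 0.614 -0.304  0.024] [ 0.653 -0.242  0.063]
scene red [353 165   3  11  17] [ 0.387 -0.02   0.086] [ 0.37  -0.032  0.083] [ 0.402 -0.008  0.094]
scene red [347 177  12  12  80] [ 0.391 -0.016  0.01 ] [ 0.357 -0.045  0.001] [0.408 0.002 0.072]
side green [356 168   7   6  25] [0.762 0.15  0.056] [0.752 0.141 0.045] [0.771 0.164 0.063]
side green [369 168   4   4  13] [0.802 0.147 0.056] [0.795 0.138 0.051] [0.808 0.153 0.065]
side yellow [318 232  11  15  53] [ 0.601 -0.285  0.144] [ 0.582 -0.293  0.127] [ 0.612 -0.265  0.166]
side yellow [329 261   8  15  36] [ 0.622 -0.304  0.042] [ 0.612 -0.31   0.027] [ 0.63  -0.256  0.055]
```

View pics/scene0c.png

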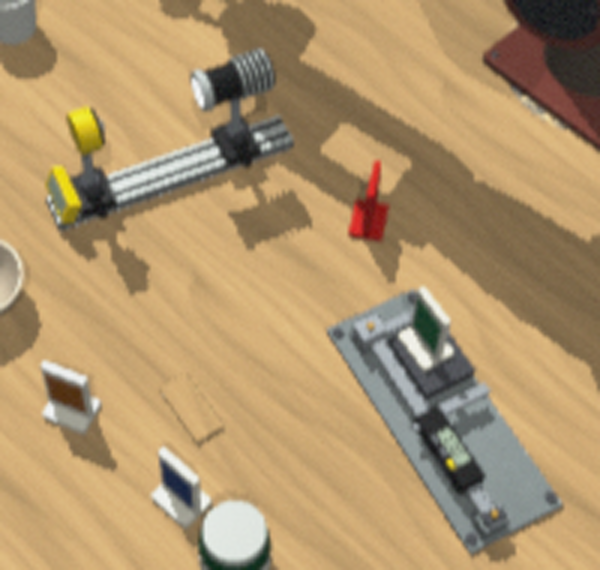

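View pics/side0c.png

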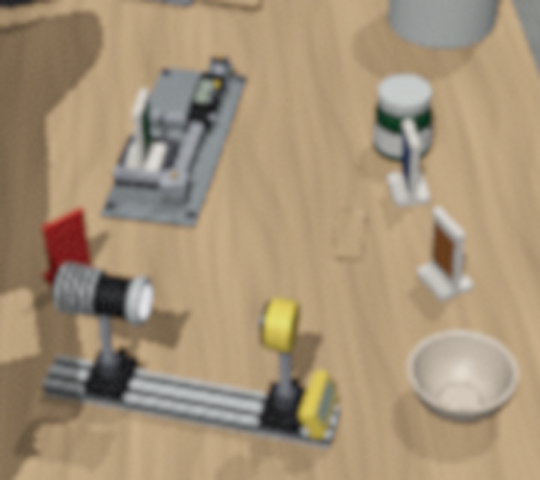

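The crops make the layout clear. In the scene crop the caliper plate corners are near (330,332), (418,290), (562,505) and (475,552), with the tile at the fixed-jaw end. The meter head is yellow, on the left in the scene view. Next I'll fit the caliper plate and the light-bench axis.

```bash
python3 - <<'E'
from h import *
for n in ["scene","side"]:
    a=np.load(f"{n}0.npz"); K,T=model(n); w=cloud(a['d'],K,T)
    hsv=cv2.cvtColor(a['p'],cv2.COLOR_RGB2HSV)
    # plate: unsaturated/blue-grey pixels near caliper
    near=(np.abs(w[...,0]-.5)<.15)&(w[...,1]>.02)&(w[...,1]<.42)
    m=near&((hsv[...,1]<60)|((hsv[...,0]>85)&(hsv[...,0]<130)))&(w[...,2]>-.003)&(w[...,2]<.014)
    m=cv2.morphologyEx(m.astype(np.uint8),cv2.MORPH_OPEN,np.ones((2,2)))
    k,l,s,c=cv2.connectedComponentsWithStats(m); i=1+np.argmax(s[1:,4]); 
    v,u=np.nonzero(l==i); P=plane(np.c_[u,v],.008,K,T)
    r=cv2.minAreaRect(P[:,:2].astype(np.float32)*1000); print(n,"plate",s[i],r, cv2.boxPoints(r).round(0).tolist(), "z med",np.nanmedian(w[l==i][:,2]))
    # rail points
    m=(np.abs(w[...,0]-.5)<.25)&(np.abs(w[...,1]+.28)<.12)&(w[...,2]>.012)&(w[...,2]<.024)&(hsv[...,1]<60)&(hsv[...,2]>110)
    q=w[m]; 
    if n=="side": q=q[(q[:,0]>.3)]
    r=cv2.minAreaRect(q[:,:2].astype(np.float32)*1000); print("rail",len(q),r)
    for lab,mm in [("lamp",(hsv[...,1]<70)),("head",(hsv[...,0]>20)&(hsv[...,0]<34)&(hsv[...,1]>150))]:
        m=(np.abs(w[...,0]-.5)<.2)&(np.abs(w[...,1]+.27)<.12)&(w[...,2]>.1)&(w[...,2]<.18)&mm
        q=w[m]; 
        if len(q): print(lab,len(q),np.percentile(q,[2,50,98],axis=0).round(3).tolist())
E
```

```text
scene plate [ 340  209   77   86 1528] ((510.5318603515625, 211.78866577148438), (300.0392150878906, 115.22457885742188), 74.90885162353516) [[416.0, 82.0], [527.0, 52.0], [605.0, 342.0], [494.0, 372.0]] z med 0.007991962421117977
rail 445 ((585.9569702148438, -229.57786560058594), (153.63656616210938, 442.71746826171875), 62.74908447265625)
lamp 355 [[0.393, -0.233, 0.114], [0.434, -0.196, 0.155], [0.478, -0.173, 0.166]]
head 126 [[0.589, -0.278, 0.13], [0.605, -0.252, 0.156], [0.617, -0.237, 0.168]]
side plate [265 156  48  51 604] ((511.47918701171875, 190.6969451904297), (301.37091064453125, 116.04132843017578), 74.2319564819336) [[415.0, 61.0], [526.0, 30.0], [608.0, 320.0], [497.0, 351.0]] z med 0.007525393089034375
rail 603 ((552.7332763671875, -240.26513671875), (90.4688720703125, 389.9946594238281), 81.02687072753906)
lamp 498 [[0.389, -0.241, 0.106], [0.43, -0.217, 0.153], [0.478, -0.19, 0.166]]
head 51 [[0.582, -0.292, 0.128], [0.601, -0.285, 0.143], [0.612, -0.266, 0.166]]
```

The two fixed cameras disagree by about 21 mm in y on the caliper: 0.212 from scene, 0.191 from side. Every fitted size is right in both, so one extrinsic must be off. I'll move the wrist camera over the caliper to settle it.

```bash
python3 - <<'E'
from h import *
s=telemetry.state(); print(s['eef_pos'],s['orientation'])
p,d=imaging.snapshot("wrist"); K,T=model("wrist"); print(K,T, "cam pos",(-T[:3,:3].T@T[:3,3]).round(4))
cv2.imwrite("pics/wrist0.png",p[:,:,::-1])
w=cloud(d,K,T)
print(np.nanmedian(w[...,2]))
for n in ["scene","side"]:
    a=np.load(f"{n}0.npz"); K,T=model(n); w=cloud(a['d'],K,T)
    print(n,proj([[0.201,-.591,.2214],[0,0,0]],K,T), np.nanpercentile(w[...,2],[40,50,60]))
    hsv=cv2.cvtColor(a['p'],cv2.COLOR_RGB2HSV)
    m=(hsv[...,0]>8)&(hsv[...,0]<22)&(hsv[...,1]>60)&(abs(w[...,2])<.02)
    q=w[m]; A=np.c_[q[:,:2],np.ones(len(q))]; print("bench plane",np.linalg.lstsq(A,q[:,2],rcond=None)[0])
E
```

```text
[ 0.20110262 -0.59118899  0.23252331] [-96.87493151  89.89778488 101.90496589]
[[279.57380227   0.         322.22046706]
 [  0.         279.57380227 195.07433582]
 [  0.           0.           1.        ]] [[ 0.32291129 -0.94642774 -0.0016797  -0.6240111 ]
 [-0.90532065 -0.30940239  0.29097197 -0.03635685]
 [-0.27590365 -0.09243747 -0.9567301   0.39242759]
 [ 0.          0.          0.          1.        ]] cam pos [ 0.2769 -0.5656  0.385 ]
0.0019428000524804164
scene [[281.14206204  30.2468766 ]
 [426.88604471 130.53665934]] [-0.21304071 -0.00315585 -0.00057311]
bench plane [-0.00124434 -0.00012342  0.00079685]
side [[153.86536474 328.81324786]
 [139.12967974 224.47413654]] [-0.00177478  0.00050217  0.00265023]
bench plane [-6.88918971e-04  1.20032690e-05  8.74597054e-04]
```

View pics/wrist0.png

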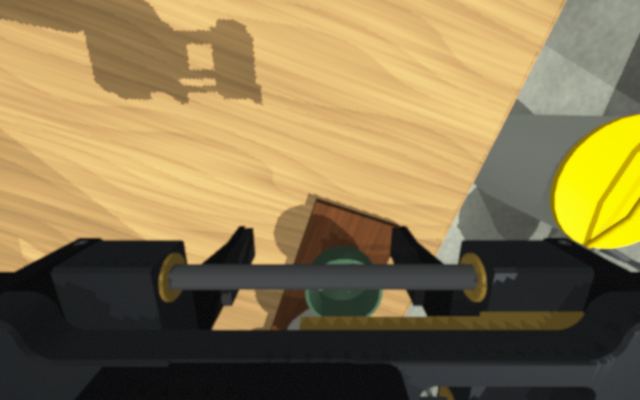

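```bash
cat >> h.py <<'E'
from scipy.spatial.transform import Rotation as Ro
def Rt(s): return Ro.from_euler('xyz',s['orientation'],degrees=True)
def Rdown(yv,):  # tool x down, tool y along yv (horizontal)
    x=np.array([0,0,-1.]); y=np.array([*yv[:2],0.]); y/=np.linalg.norm(y)
    return Ro.from_matrix(np.c_[x,y,np.cross(x,y)])
def go(pos,R,s=None):
    s=s or telemetry.state(); R0=Rt(s)
    sh=R0.inv().apply(np.array(pos)-s['eef_pos'])*100; rv=(R0.inv()*R).as_rotvec()
    print("shift cm",sh.round(2),"turn rad",rv.round(3),"deg",np.degrees(np.linalg.norm(rv)).round(1)); return sh,rv
E
python3 - <<'E'
from h import *
s=telemetry.state(); M=Rt(s).as_matrix(); print(M.round(3))
K,T=model("wrist"); print("cam in tool",(M.T@(-T[:3,:3].T@T[:3,3]-s['eef_pos'])).round(3),"cam axis in tool",(M.T@T[2,:3]).round(3))
cx=np.array([np.cos(np.radians(-15.3)),np.sin(np.radians(-15.3)),0])
for y in (cx,-cx):
    R=Rdown(y); print(R.as_matrix().round(2)[:,2]); go([.46,.03,.30],R)
E
```

```text
[[-0.     0.322 -0.947]
 [ 0.002 -0.947 -0.322]
 [-1.    -0.002 -0.   ]]
cam in tool [-0.152 -0.    -0.08 ] cam axis in tool [0.957 0.    0.291]
[-0.26 -0.96 -0.  ]
shift cm [ -6.65 -50.49 -44.51] turn rad [-0.976 -0.001  0.001] deg 55.9
[0.26 0.96 0.  ]
shift cm [ -6.65 -50.49 -44.51] turn rad [2.166e+00 2.000e-03 1.000e-03] deg 124.1
```

```bash
python3 - <<'E'
from h import *
cx=np.array([np.cos(np.radians(-15.3)),np.sin(np.radians(-15.3)),0])
go([.49,.12,.36],Rdown(cx))
E
```

```text
shift cm [-12.63 -58.06 -50.25] turn rad [-0.976 -0.001  0.001] deg 55.9
```

Emit:
send_rows --rows '[{"x": -2, "y": -3, "z": -2.5, "rx": -0.06}, {"x": -4, "y": -6.3, "z": -5.3, "rx": -0.12}, {"x": -6, "y": -9.5, "z": -8, "rx": -0.18}, {"x": -8, "y": -12.8, "z": -11, "rx": -0.24}, {"x": -10, "y": -16, "z": -14, "rx": -0.3}, {"x": -11, "y": -19.5, "z": -17, "rx": -0.36}, {"x": -12, "y": -23, "z": -20, "rx": -0.42}, {"x": -12.6, "y": -26.5, "z": -23, "rx": -0.48}]'

```text
$.rows[0]: bad value
```

```bash
python3 - <<'E'
from h import *
cx=np.array([np.cos(np.radians(-15.3)),np.sin(np.radians(-15.3)),0])
s=telemetry.state(); print(s['eef_pos'],s['qpos'].round(1)); go([.49,.12,.36],Rdown(cx))
E
```

```text
[ 0.20113711 -0.59125149  0.23267878] [-78.4  12.7  87.5   0.   79.9  -7.2]
shift cm [-12.63 -58.06 -50.25] turn rad [-0.976 -0.001  0.001] deg 55.9
```

Emit:
send_rows --rows '[{"x": -2, "y": -3, "z": -2.5, "rx": -0.06, "ry": 0, "rz": 0, "fingers": 8.7}, {"x": -4, "y": -6.3, "z": -5.3, "rx": -0.12, "ry": 0, "rz": 0, "fingers": 8.7}, {"x": -6, "y": -9.5, "z": -8, "rx": -0.18, "ry": 0, "rz": 0, "fingers": 8.7}, {"x": -8, "y": -12.8, "z": -11, "rx": -0.24, "ry": 0, "rz": 0, "fingers": 8.7}, {"x": -10, "y": -16, "z": -14, "rx": -0.3, "ry": 0, "rz": 0, "fingers": 8.7}, {"x": -11, "y": -19.5, "z": -17, "rx": -0.36, "ry": 0, "rz": 0, "fingers": 8.7}, {"x": -12, "y": -23, "z": -20, "rx": -0.42, "ry": 0, "rz": 0, "fingers": 8.7}, {"x": -12.6, "y": -26.5, "z": -23, "rx": -0.48, "ry": 0, "rz": 0, "fingers": 8.7}]'

```text
time_s: 0.95
eef_pos: [0.334, -0.2652, 0.3604]
orientation: [90.3, 89.9, -43.3]
ft_force: [1.1, 0.5, 0.0]
width: 0.999
```

```bash
python3 - <<'E'
from h import *
cx=np.array([np.cos(np.radians(-15.3)),np.sin(np.radians(-15.3)),0])
s=telemetry.state(); print(s['eef_pos'],s['qpos'].round(1)); go([.49,.12,.36],Rdown(cx))
E
```

```text
[ 0.33400086 -0.2651585   0.36037529] [-49.1 -18.6 104.1   0.   94.4  -5.5]
shift cm [ 2.000e-02 -1.527e+01 -3.865e+01] turn rad [-0.494  0.    -0.001] deg 28.3
```

Emit:
send_rows --rows '[{"x": 0, "y": -1.9, "z": -4.8, "rx": -0.06, "ry": 0, "rz": 0, "fingers": 8.7}, {"x": 0, "y": -3.8, "z": -9.6, "rx": -0.12, "ry": 0, "rz": 0, "fingers": 8.7}, {"x": 0, "y": -5.7, "z": -14.4, "rx": -0.18, "ry": 0, "rz": 0, "fingers": 8.7}, {"x": 0, "y": -7.6, "z": -19.2, "rx": -0.24, "ry": 0, "rz": 0, "fingers": 8.7}, {"x": 0, "y": -9.5, "z": -24, "rx": -0.31, "ry": 0, "rz": 0, "fingers": 8.7}, {"x": 0, "y": -11.5, "z": -29, "rx": -0.37, "ry": 0, "rz": 0, "fingers": 8.7}, {"x": 0, "y": -13.4, "z": -34, "rx": -0.43, "ry": 0, "rz": 0, "fingers": 8.7}, {"x": 0, "y": -15.3, "z": -38.6, "rx": -0.494, "ry": 0, "rz": 0, "fingers": 8.7}]'

```text
time_s: 1.75
eef_pos: [0.4845, 0.106, 0.3595]
orientation: [80.1, 90.0, -25.1]
ft_force: [0.3, -0.6, 0.7]
width: 0.994
```

Emit:
send_rows --rows '[{"x": 0, "y": 0, "z": 0, "rx": 0, "ry": 0, "rz": 0, "fingers": 8.7}, {"x": 0, "y": 0, "z": 0, "rx": 0, "ry": 0, "rz": 0, "fingers": 8.7}, {"x": 0, "y": 0, "z": 0, "rx": 0, "ry": 0, "rz": 0, "fingers": 8.7}]'

```text
time_s: 2.05
eef_pos: [0.4839, 0.1031, 0.3593]
orientation: [-30.0, 90.0, -135.5]
ft_force: [0.6, -0.2, 0.3]
width: 0.995
```

```bash
python3 - <<'E'
from h import *
s=telemetry.state(); print(s['eef_pos'],s['qpos'].round(1),abs(s['qvel']).max())
K,T=model("wrist"); p,d=imaging.snapshot("wrist"); np.savez("w1.npz",p=p,d=d,K=K,T=T)
cv2.imwrite("pics/wrist1.png",p[:,:,::-1])
E
```

```text
[0.48394496 0.10305299 0.35931626] [ 2.9 -8.5 95.9 -0.  92.7 18.4] 1.3121593620919243
```

View pics/wrist1.png

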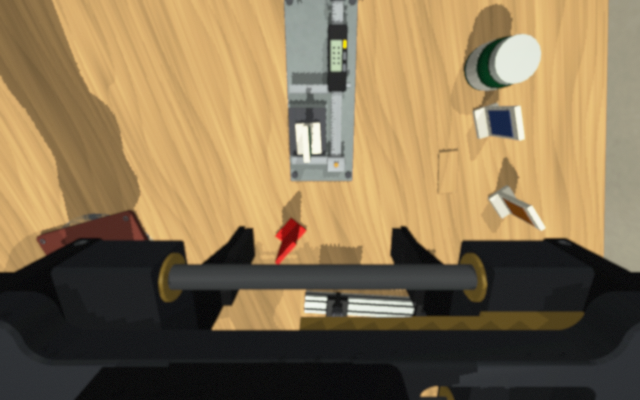

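The wrist view shows the caliper near vertical in the image, u 285–357. The tile is at about (308,140), the fixed jaw at (330,163), the slider at (338,57) and the red look-alike at (290,240). Now I'll measure it all in this view.

```bash
python3 - <<'E'
from h import *
a=np.load("w1.npz"); K,T=a['K'],a['T']; p=a['p']; w=cloud(a['d'],K,T); hsv=cv2.cvtColor(p,cv2.COLOR_RGB2HSV)
roi=np.zeros(p.shape[:2],bool); roi[0:190,275:365]=1
m=roi&~((hsv[...,0]>8)&(hsv[...,0]<24)&(hsv[...,1]>55)&(hsv[...,2]>60))&(w[...,2]<.012)&(w[...,2]>-.005)
m=cv2.morphologyEx(m.astype(np.uint8),cv2.MORPH_OPEN,np.ones((3,3)))
v,u=np.nonzero(m); P=plane(np.c_[u,v],.008,K,T)
r=cv2.minAreaRect((P[:,:2]*1000).astype(np.float32)); print(r,cv2.boxPoints(r).round(0).tolist())
# left/right edges lines
for row in (10,40,70,100,130,160,175):
    uu=np.nonzero(m[row])[0]; q=plane([[uu.min()-.5,row],[uu.max()+.5,row]],.008,K,T); print(row,uu.min(),uu.max(),q[:,:2].round(4).tolist(), np.linalg.norm(q[0]-q[1]).round(4))
vv=np.nonzero(m.any(1))[0]; print("bottom row",vv.max())
q=w[roi&(w[...,2]>.105)]; print("tile top pts",len(q),q.mean(0) if len(q) else None)
b=p[0:190,275:365,::-1]; cv2.imwrite("pics/w1c.png",cv2.resize(b,None,fx=4,fy=3.1*1.29-1e-9 if 0 else 3.15,interpolation=cv2.INTER_CUBIC))
E
```

```text
((507.9351806640625, 199.84024047851562), (287.89202880859375, 113.68838500976562), 74.87870025634766) [[416.0, 76.0], [525.0, 46.0], [600.0, 324.0], [491.0, 354.0]]
10 285 356 [[0.4877, 0.3405], [0.5965, 0.3105]] 0.1128
40 286 355 [[0.4765, 0.3], [0.5852, 0.27]] 0.1127
70 287 354 [[0.4647, 0.2571], [0.5733, 0.2272]] 0.1127
100 288 354 [[0.4521, 0.2118], [0.5623, 0.1814]] 0.1143
130 326 353 [[0.5015, 0.1463], [0.549, 0.1332]] 0.0492
160 348 352 [[0.526, 0.0845], [0.5348, 0.0821]] 0.0091
175 298 344 [[0.4305, 0.0819], [0.514, 0.0589]] 0.0866
bottom row 180
tile top pts 225 [0.47037754 0.14241799 0.11483654]
```

View pics/w1c.png

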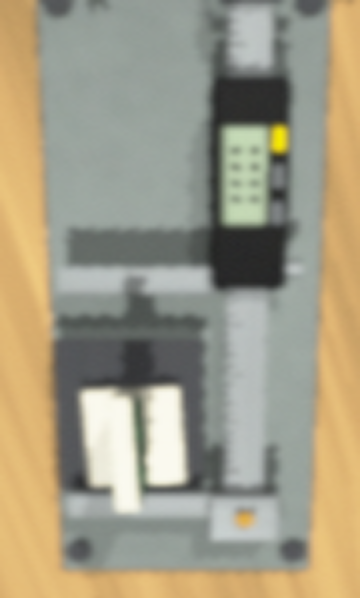

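```bash
cat >> h.py <<'E'
TH=np.radians(-15.1); CO=np.array([.5096,.2058])
def cal(P,th=TH,o=CO):
    P=np.atleast_2d(P)[:,:2]-o; return np.c_[P@[np.cos(th),np.sin(th)],P@[-np.sin(th),np.cos(th)]]
def uncal(q,th=TH,o=CO):
    q=np.atleast_2d(q); return q[:,:1]*np.array([np.cos(th),np.sin(th)])+q[:,1:2]*np.array([-np.sin(th),np.cos(th)])+o
E
python3 - <<'E'
from h import *
a=np.load("w1.npz"); K,T=a['K'],a['T']; p=a['p']; w=cloud(a['d'],K,T); hsv=cv2.cvtColor(p,cv2.COLOR_RGB2HSV)
roi=np.zeros(p.shape[:2],bool); roi[0:190,275:365]=1
f=lambda m,nm:(print(nm,m.sum(),np.percentile(np.c_[cal(w[m]),w[m][:,2:]],[1,50,99],axis=0).round(4).tolist()))
f(roi&(w[...,2]>.041)&(w[...,2]<.052)&(np.arange(400)[:,None]<100),"housing top")
j=roi&(w[...,2]>.033)&(w[...,2]<.0405)
c=np.full(w.shape[:2]+(2,),np.nan); c=cal(w.reshape(-1,3)).reshape(400,640,2)
f(j&(c[...,0]<.005)&(c[...,1]>-.04),"moving jaw top")
f(j&(c[...,0]<.005)&(c[...,1]<-.04),"fixed jaw top")
t=roi&(w[...,2]>.108); f(t,"tile top")
r=cv2.minAreaRect((w[t][:,:2]*1000).astype(np.float32)); print(r)
b=cv2.inRange(hsv,(0,0,0),(180,255,40)); q=plane([[328,50],[346.3,50],[337,24.8],[337,91.4]],.046,K,T); print("housing rays",cal(q).round(4).tolist())
q=plane([[290,92.7],[290,85],[310,92.7],[310,85]],.038,K,T); print("mov jaw rays",cal(q).round(4).tolist())
E
```

```text
housing top 1320 [[0.0112, 0.0026, 0.0419], [0.0252, 0.0493, 0.0475], [0.0409, 0.0932, 0.0499]]
moving jaw top 268 [[-0.0487, 0.0, 0.0374], [-0.0217, 0.006, 0.0392], [0.0035, 0.0121, 0.0404]]
fixed jaw top 642 [[-0.049, -0.1124, 0.0336], [-0.0152, -0.0806, 0.0357], [0.004, -0.0478, 0.0404]]
tile top 221 [[-0.0261, -0.0967, 0.1103], [-0.0213, -0.0713, 0.1152], [-0.017, -0.047, 0.1169]]
((470.1566162109375, 141.9906005859375), (49.868316650390625, 8.05302619934082), 77.33868408203125)
housing rays [[0.0113, 0.0604], [0.0388, 0.0603], [0.0245, 0.0937], [0.0254, 0.0019]]
mov jaw rays [[-0.0491, 0.0008], [-0.0486, 0.0123], [-0.0172, 0.0006], [-0.017, 0.0121]]
```

All of it agrees with the given sizes: jaw face at y≈0, fixed jaw back at -0.112, housing at x 0.011–0.041, tile top 8×50 mm at height 0.115. Moving above the slider.

```bash
python3 - <<'E'
from h import *
g=uncal([[.0255,.065]])[0]; print(g); R=Rdown([np.cos(TH),np.sin(TH)])
go([*g,.12],R)
E
```

```text
[0.55115235 0.26191286]
shift cm [ 23.94   2.21 -17.15] turn rad [-0.007  0.     0.   ] deg 0.4
```

Emit:
send_rows --rows '[{"x": 3, "y": 0.4, "z": -3, "rx": 0, "ry": 0, "rz": 0, "fingers": 6}, {"x": 6, "y": 0.7, "z": -6, "rx": 0, "ry": 0, "rz": 0, "fingers": 6}, {"x": 9, "y": 1.1, "z": -9, "rx": 0, "ry": 0, "rz": 0, "fingers": 6}, {"x": 12.5, "y": 1.5, "z": -12, "rx": 0, "ry": 0, "rz": 0, "fingers": 6}, {"x": 16, "y": 2, "z": -15, "rx": 0, "ry": 0, "rz": 0, "fingers": 6}, {"x": 20, "y": 2.2, "z": -17.1, "rx": -0.005, "ry": 0, "rz": 0, "fingers": 6}, {"x": 23.9, "y": 2.2, "z": -17.1, "rx": -0.007, "ry": 0, "rz": 0, "fingers": 6}, {"x": 23.9, "y": 2.2, "z": -17.1, "rx": -0.007, "ry": 0, "rz": 0, "fingers": 6}]'

```text
time_s: 2.9
eef_pos: [0.5468, 0.26, 0.1141]
orientation: [-55.5, 89.3, -160.6]
ft_force: [-0.7, -0.0, -0.2]
width: 0.693
```

```bash
python3 - <<'E'
from h import *
g=uncal([[.0255,.065]])[0]; R=Rdown([np.cos(TH),np.sin(TH)])
s=telemetry.state(); print(s['eef_pos'],abs(s['qvel']).max()); go([*g,.03],R)
K,T=model("wrist"); p,d=imaging.snapshot("wrist"); np.savez("w2.npz",p=p,d=d,K=K,T=T)
cv2.imwrite("pics/wrist2.png",p[:,:,::-1])
w=cloud(d,K,T); c=cal(w.reshape(-1,3)).reshape(400,640,2); z=w[...,2]
m=(z>.041)&(z<.052)&(abs(c[...,0]-.025)<.03)&(c[...,1]>-.02)&(c[...,1]<.13)
q=w[m];print(m.sum(),np.percentile(cal(q),[1,50,99],axis=0).round(4),np.median(q[:,2]))
E
```

```text
[0.54677666 0.25997997 0.11406652] 4.001968078937249
shift cm [ 8.4   0.46 -0.36] turn rad [-0.     0.007  0.01 ] deg 0.7
3381 [[0.0106 0.0121]
 [0.0255 0.0577]
 [0.0405 0.1283]] 0.047291720565668806
```

View pics/wrist2.png

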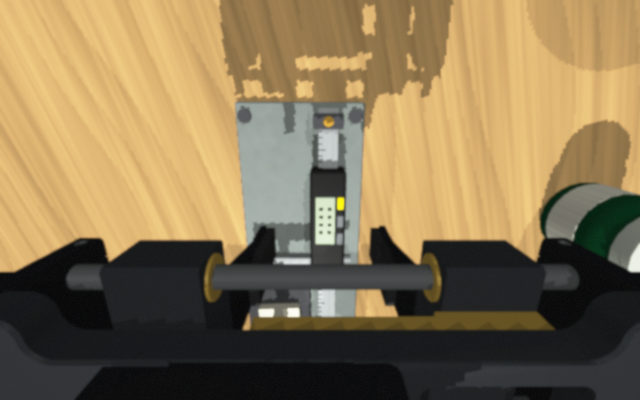

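The housing, u 310–346, sits between the fingers, and its x centre of 0.0255 is confirmed. Descending.

Emit:
send_rows --rows '[{"x": 1, "y": 0.2, "z": -0.1, "rx": 0, "ry": 0, "rz": 0, "fingers": 6}, {"x": 2.5, "y": 0.4, "z": -0.2, "rx": 0, "ry": 0, "rz": 0, "fingers": 6}, {"x": 4, "y": 0.4, "z": -0.3, "rx": 0, "ry": 0, "rz": 0, "fingers": 6}, {"x": 5, "y": 0.4, "z": -0.3, "rx": 0, "ry": 0, "rz": 0, "fingers": 6}, {"x": 5, "y": 0.4, "z": -0.3, "rx": 0, "ry": 0, "rz": 0, "fingers": 6}, {"x": 5, "y": 0.4, "z": -0.3, "rx": 0, "ry": 0, "rz": 0, "fingers": 6}]'

```text
time_s: 3.55
eef_pos: [0.5552, 0.2646, 0.0702]
orientation: [-55.4, 90.0, -160.4]
ft_force: [0.9, 0.1, -0.1]
width: 0.692
```

```bash
python3 - <<'E'
from h import *
g=uncal([[.0255,.065]])[0]; R=Rdown([np.cos(TH),np.sin(TH)])
s=telemetry.state(); print(s['eef_pos'],abs(s['qvel']).max()); go([*g,.03],R)
E
```

```text
[0.5552384  0.26462323 0.07020356] 0.7594763974940913
shift cm [ 4.02 -0.32  0.37] turn rad [0.002 0.    0.001] deg 0.1
```

Emit:
send_rows --rows '[{"x": 1, "y": -0.3, "z": 0.4, "rx": 0, "ry": 0, "rz": 0, "fingers": 6}, {"x": 2.2, "y": -0.3, "z": 0.4, "rx": 0, "ry": 0, "rz": 0, "fingers": 6}, {"x": 3.4, "y": -0.3, "z": 0.4, "rx": 0, "ry": 0, "rz": 0, "fingers": 6}, {"x": 4, "y": -0.3, "z": 0.4, "rx": 0, "ry": 0, "rz": 0, "fingers": 6}, {"x": 4, "y": -0.3, "z": 0.4, "rx": 0, "ry": 0, "rz": 0, "fingers": 6}, {"x": 4, "y": -0.3, "z": 0.4, "rx": 0, "ry": 0, "rz": 0, "fingers": 6}]'

```text
time_s: 4.15
eef_pos: [0.5515, 0.2616, 0.0303]
orientation: [-57.8, 90.0, -162.8]
ft_force: [0.1, -0.0, 0.5]
width: 0.692
```

Emit:
send_rows --rows '[{"x": 0, "y": 0, "z": 0, "rx": 0, "ry": 0, "rz": 0, "fingers": 2.6}, {"x": 0, "y": 0, "z": 0, "rx": 0, "ry": 0, "rz": 0, "fingers": 2.6}, {"x": 0, "y": 0, "z": 0, "rx": 0, "ry": 0, "rz": 0, "fingers": 2.6}, {"x": 0, "y": 0, "z": 0, "rx": 0, "ry": 0, "rz": 0, "fingers": 2.6}, {"x": 0, "y": 0, "z": 0, "rx": 0, "ry": 0, "rz": 0, "fingers": 2.6}, {"x": 0, "y": 0, "z": 0, "rx": 0, "ry": 0, "rz": 0, "fingers": 2.6}, {"x": 0, "y": 0, "z": 0, "rx": 0, "ry": 0, "rz": 0, "fingers": 2.6}]' --newtons 12

```text
time_s: 4.85
eef_pos: [0.551, 0.2618, 0.0306]
orientation: [-84.4, 89.9, 170.6]
ft_force: [-3.8, 0.5, 3.7]
width: 0.34
```

```bash
python3 - <<'E'
from h import *
s=telemetry.state(); print(s['eef_pos'],cal(s['eef_pos']),s['ft_force'],s['width']*87); g=uncal([[.0255,.025]])[0]
go([*g,.03],Rdown([np.cos(TH),np.sin(TH)]))
E
```

```text
[0.55097386 0.26182536 0.03063256] [[0.02535047 0.06486903]] [-3.83476129  0.50726409  3.70506303] 29.543780673809355
shift cm [0.06 0.01 3.99] turn rad [0.001 0.    0.001] deg 0.1
```

Gripped; the opening reads 29.5 mm against the 30 mm housing. Sliding shut by 3.8 cm first.

Emit:
send_rows --rows '[{"x": 0, "y": 0, "z": 0.4, "rx": 0, "ry": 0, "rz": 0, "fingers": 2.6}, {"x": 0, "y": 0, "z": 1.0, "rx": 0, "ry": 0, "rz": 0, "fingers": 2.6}, {"x": 0, "y": 0, "z": 1.6, "rx": 0, "ry": 0, "rz": 0, "fingers": 2.6}, {"x": 0, "y": 0, "z": 2.2, "rx": 0, "ry": 0, "rz": 0, "fingers": 2.6}, {"x": 0, "y": 0, "z": 2.8, "rx": 0, "ry": 0, "rz": 0, "fingers": 2.6}, {"x": 0, "y": 0, "z": 3.3, "rx": 0, "ry": 0, "rz": 0, "fingers": 2.6}, {"x": 0, "y": 0, "z": 3.6, "rx": 0, "ry": 0, "rz": 0, "fingers": 2.6}, {"x": 0, "y": 0, "z": 3.8, "rx": 0, "ry": 0, "rz": 0, "fingers": 2.6}]'

```text
time_s: 5.65
eef_pos: [0.5409, 0.225, 0.0306]
orientation: [-100.0, 89.9, 155.0]
ft_force: [-6.4, 3.8, 5.2]
width: 0.341
```

```bash
cat > st.py <<'E'
from h import *
s=telemetry.state(); c=cal(s['eef_pos'])[0]; f=s['ft_force']
print(s['time_s'],"cal",c.round(4),"z",s['eef_pos'][2].round(4),"gap est",(c[1]-.065+.1+.0005).round(4),"F cal",cal(f[:2]+CO).round(2),f[2].round(2),"w",s['width']*87)
K,T=model("wrist"); p,d=imaging.snapshot("wrist")
import sys; cv2.imwrite(f"pics/{sys.argv[1]}.png",p[:,:,::-1])
E
python3 st.py w3
```

```text
5.65 cal [0.0252 0.0267] z 0.0306 gap est 0.0622 F cal [[-7.17  2.01]] 5.18 w 29.688302572178653
```

View pics/w3.png

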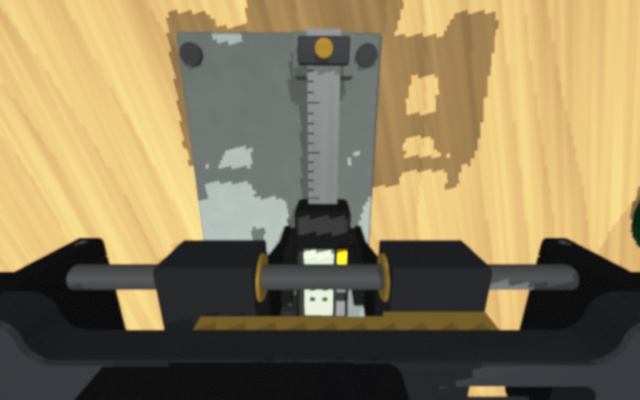

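Emit:
send_rows --rows '[{"x": 0, "y": -0.02, "z": 0.15, "rx": 0, "ry": 0, "rz": 0, "fingers": 2.6}, {"x": 0, "y": -0.04, "z": 0.3, "rx": 0, "ry": 0, "rz": 0, "fingers": 2.6}, {"x": 0, "y": -0.04, "z": 0.45, "rx": 0, "ry": 0, "rz": 0, "fingers": 2.6}, {"x": 0, "y": -0.04, "z": 0.6, "rx": 0, "ry": 0, "rz": 0, "fingers": 2.6}, {"x": 0, "y": -0.04, "z": 0.7, "rx": 0, "ry": 0, "rz": 0, "fingers": 2.6}, {"x": 0, "y": -0.04, "z": 0.8, "rx": 0, "ry": 0, "rz": 0, "fingers": 2.6}, {"x": 0, "y": -0.04, "z": 0.9, "rx": 0, "ry": 0, "rz": 0, "fingers": 2.6}, {"x": 0, "y": -0.04, "z": 1.0, "rx": 0, "ry": 0, "rz": 0, "fingers": 2.6}]'

```text
time_s: 6.5
eef_pos: [0.5383, 0.2156, 0.0306]
orientation: [-119.3, 89.9, 135.7]
ft_force: [-4.7, 3.2, 4.9]
width: 0.346
```

```bash
python3 st.py w4
```

```text
6.5 cal [0.0252 0.017 ] z 0.0306 gap est 0.0525 F cal [[-5.37  1.82]] 4.92 w 30.119963483017212
```

Gap is now about 0.0525 and the force is still just friction (1.8 N). Continuing in fine steps.

Emit:
send_rows --rows '[{"x": 0, "y": 0, "z": 0.06, "rx": 0, "ry": 0, "rz": 0, "fingers": 2.6}, {"x": 0, "y": 0, "z": 0.12, "rx": 0, "ry": 0, "rz": 0, "fingers": 2.6}, {"x": 0, "y": 0, "z": 0.18, "rx": 0, "ry": 0, "rz": 0, "fingers": 2.6}]'

```text
time_s: 6.85
eef_pos: [0.5378, 0.2139, 0.0306]
orientation: [-114.9, 89.9, 140.1]
ft_force: [-4.9, 3.6, 4.0]
width: 0.343
```

```bash
python3 st.py w5
```

```text
6.85 cal [0.0252 0.0152] z 0.0306 gap est 0.0507 F cal [[-5.67  2.22]] 3.98 w 29.83378116996601
```

Emit:
send_rows --rows '[{"x": 0, "y": 0, "z": 0.04, "rx": 0, "ry": 0, "rz": 0, "fingers": 2.6}, {"x": 0, "y": 0, "z": 0.08, "rx": 0, "ry": 0, "rz": 0, "fingers": 2.6}, {"x": 0, "y": 0, "z": 0.08, "rx": 0, "ry": 0, "rz": 0, "fingers": 2.6}]'

```text
time_s: 7.2
eef_pos: [0.5376, 0.2131, 0.0306]
orientation: [-109.3, 89.9, 145.7]
ft_force: [-4.8, 3.9, 4.0]
width: 0.344
```

```bash
python3 st.py w6
```

```text
7.2 cal [0.0251 0.0144] z 0.0306 gap est 0.0499 F cal [[-5.6   2.48]] 4.0 w 29.949799845749236
```

Emit:
send_rows --rows '[{"x": 0, "y": 0, "z": 0.04, "rx": 0, "ry": 0, "rz": 0, "fingers": 2.6}, {"x": 0, "y": 0, "z": 0.08, "rx": 0, "ry": 0, "rz": 0, "fingers": 2.6}, {"x": 0, "y": 0, "z": 0.08, "rx": 0, "ry": 0, "rz": 0, "fingers": 2.6}]'

```text
time_s: 7.55
eef_pos: [0.5374, 0.2124, 0.0306]
orientation: [-111.7, 89.9, 143.3]
ft_force: [-4.7, 2.3, 4.4]
width: 0.343
```

```bash
python3 st.py w7
```

```text
7.55 cal [0.0251 0.0136] z 0.0306 gap est 0.0491 F cal [[-5.18  0.98]] 4.42 w 29.863317435793082
```

Emit:
send_rows --rows '[{"x": 0, "y": 0, "z": 0.05, "rx": 0, "ry": 0, "rz": 0, "fingers": 2.6}, {"x": 0, "y": 0, "z": 0.1, "rx": 0, "ry": 0, "rz": 0, "fingers": 2.6}, {"x": 0, "y": 0, "z": 0.1, "rx": 0, "ry": 0, "rz": 0, "fingers": 2.6}]'

```text
time_s: 7.9
eef_pos: [0.5373, 0.2118, 0.0306]
orientation: [-147.0, 89.9, 108.0]
ft_force: [-4.7, 5.5, 3.3]
width: 0.346
```

```bash
python3 st.py w8
```

```text
7.9 cal [0.0251 0.013 ] z 0.0306 gap est 0.0485 F cal [[-5.95  4.08]] 3.34 w 30.1206336406122
```

Emit:
send_rows --rows '[{"x": 0, "y": 0, "z": 0.05, "rx": 0, "ry": 0, "rz": 0, "fingers": 2.6}, {"x": 0, "y": 0, "z": 0.1, "rx": 0, "ry": 0, "rz": 0, "fingers": 2.6}, {"x": 0, "y": 0, "z": 0.1, "rx": 0, "ry": 0, "rz": 0, "fingers": 2.6}]'

```text
time_s: 8.25
eef_pos: [0.5373, 0.2118, 0.0306]
orientation: [-172.4, 89.8, 82.6]
ft_force: [-2.7, 8.7, 1.0]
width: 0.345
```

```bash
python3 st.py w9; python3 - <<'E'
from h import *
for n,b in [("scene",(335,195,425,295)),("side",(255,140,325,210))]:
    p,d=imaging.snapshot(n); np.savez(n+"9.npz",p=p,d=d); cv2.imwrite(f"pics/{n}9.png",cv2.resize(p[b[1]:b[3],b[0]:b[2],::-1],None,fx=5,fy=5,interpolation=cv2.INTER_CUBIC))
E
```

```text
8.25 cal [0.0251 0.013 ] z 0.0306 gap est 0.0485 F cal [[-4.93  7.72]] 0.96 w 30.031052261951814
```

View pics/scene9.png

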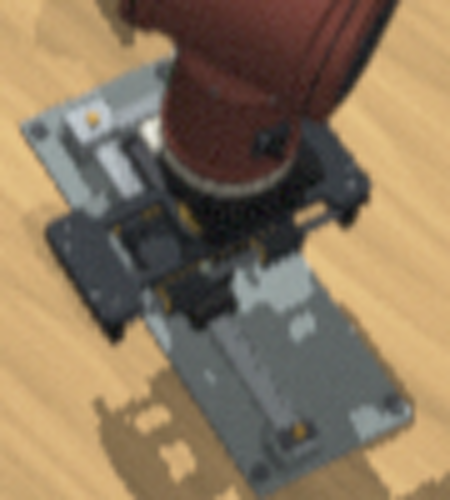

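View pics/side9.png

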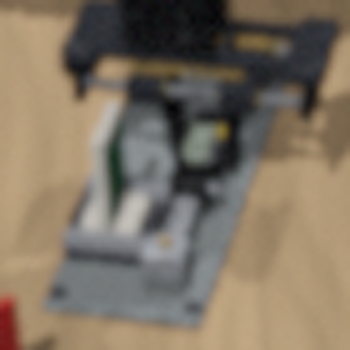

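The TCP stopped at y=0.0130 while the push rose to 7.7 N, so both jaws bear on the tile (estimated gap 0.0485 from ±1.5 mm measurements). The tile is still upright in the side view. Waiting for the reading.

Emit:
send_rows --rows '[{"x": 0, "y": 0, "z": 0, "rx": 0, "ry": 0, "rz": 0, "fingers": 2.6}, {"x": 0, "y": 0, "z": 0, "rx": 0, "ry": 0, "rz": 0, "fingers": 2.6}, {"x": 0, "y": 0, "z": 0, "rx": 0, "ry": 0, "rz": 0, "fingers": 2.6}, {"x": 0, "y": 0, "z": 0, "rx": 0, "ry": 0, "rz": 0, "fingers": 2.6}, {"x": 0, "y": 0, "z": 0, "rx": 0, "ry": 0, "rz": 0, "fingers": 2.6}, {"x": 0, "y": 0, "z": 0, "rx": 0, "ry": 0, "rz": 0, "fingers": 2.6}, {"x": 0, "y": 0, "z": 0, "rx": 0, "ry": 0, "rz": 0, "fingers": 2.6}, {"x": 0, "y": 0, "z": 0, "rx": 0, "ry": 0, "rz": 0, "fingers": 2.6}]'

```text
time_s: 9.2
eef_pos: [0.5373, 0.2118, 0.0307]
orientation: [-173.5, 89.8, 81.5]
ft_force: [-2.2, 9.0, 2.2]
width: 0.345
```

Emit:
send_rows --rows '[{"x": 0, "y": 0, "z": 0, "rx": 0, "ry": 0, "rz": 0, "fingers": 2.6}, {"x": 0, "y": 0, "z": 0, "rx": 0, "ry": 0, "rz": 0, "fingers": 2.6}, {"x": 0, "y": 0, "z": 0, "rx": 0, "ry": 0, "rz": 0, "fingers": 2.6}, {"x": 0, "y": 0, "z": 0, "rx": 0, "ry": 0, "rz": 0, "fingers": 2.6}, {"x": 0, "y": 0, "z": 0, "rx": 0, "ry": 0, "rz": 0, "fingers": 2.6}]'

```text
time_s: 9.7
eef_pos: [0.5373, 0.2117, 0.0307]
orientation: [-173.3, 89.8, 81.7]
ft_force: [-2.7, 8.4, 0.9]
width: 0.344
```

Emit:
send_rows --rows '[{"x": 0, "y": 0, "z": -0.2, "rx": 0, "ry": 0, "rz": 0, "fingers": 2.6}, {"x": 0, "y": 0, "z": -0.5, "rx": 0, "ry": 0, "rz": 0, "fingers": 2.6}, {"x": 0, "y": 0, "z": -0.9, "rx": 0, "ry": 0, "rz": 0, "fingers": 2.6}, {"x": 0, "y": 0, "z": -1.3, "rx": 0, "ry": 0, "rz": 0, "fingers": 2.6}, {"x": 0, "y": 0, "z": -1.7, "rx": 0, "ry": 0, "rz": 0, "fingers": 2.6}, {"x": 0, "y": 0, "z": -2.0, "rx": 0, "ry": 0, "rz": 0, "fingers": 2.6}, {"x": 0, "y": 0, "z": -2.2, "rx": 0, "ry": 0, "rz": 0, "fingers": 2.6}, {"x": 0, "y": 0, "z": -2.2, "rx": 0, "ry": 0, "rz": 0, "fingers": 2.6}]'

```text
time_s: 10.5
eef_pos: [0.5426, 0.2313, 0.0306]
orientation: [-62.6, 89.9, -167.6]
ft_force: [-5.1, 1.3, 5.2]
width: 0.345
```

```bash
python3 st.py w10
```

```text
10.5 cal [0.0252 0.0332] z 0.0306 gap est 0.0687 F cal [[-5.25 -0.08]] 5.19 w 30.0122982564386
```

The jaw is back by about 20 mm. Opening, then going straight up.

Emit:
send_rows --rows '[{"x": 0, "y": 0, "z": 0, "rx": 0, "ry": 0, "rz": 0, "fingers": 6}, {"x": 0, "y": 0, "z": 0, "rx": 0, "ry": 0, "rz": 0, "fingers": 6}, {"x": 0, "y": 0, "z": 0, "rx": 0, "ry": 0, "rz": 0, "fingers": 6}, {"x": -2, "y": 0, "z": 0, "rx": 0, "ry": 0, "rz": 0, "fingers": 6}, {"x": -6, "y": 0, "z": 0, "rx": 0, "ry": 0, "rz": 0, "fingers": 6}, {"x": -11, "y": 0, "z": 0, "rx": 0, "ry": 0, "rz": 0, "fingers": 6}, {"x": -16, "y": 0, "z": 0, "rx": 0, "ry": 0, "rz": 0, "fingers": 6}, {"x": -21, "y": 0, "z": 0, "rx": 0, "ry": 0, "rz": 0, "fingers": 8.7}]'

```text
time_s: 11.35
eef_pos: [0.543, 0.231, 0.2424]
orientation: [79.9, 90.0, -25.1]
ft_force: [1.0, -0.1, 0.5]
width: 0.724
```

```bash
python3 - <<'E'
from h import *
s=telemetry.state(); print(s['eef_pos'],s['qpos'].round(1),s['width'])
go([.43,.0,.30],Rdown([np.cos(TH),np.sin(TH)]))
E
```

```text
[0.54303415 0.23099795 0.24244161] [15.4  7.5 92.3 -0.  80.2 30.4] 0.7243229562131748
shift cm [-5.76 -4.93 25.24] turn rad [ 0.001  0.    -0.001] deg 0.1
```

```bash
python3 - <<'E'
from h import *
go([.53,.12,.32],Rdown([-np.sin(TH),np.cos(TH)]))
E
```

```text
shift cm [-7.75  1.62 11.06] turn rad [-1.569e+00  1.000e-03 -0.000e+00] deg 89.9
```

Emit:
send_rows --rows '[{"x": -2, "y": 0.2, "z": 1.5, "rx": -0.13, "ry": 0, "rz": 0, "fingers": 8.7}, {"x": -4, "y": 0.4, "z": 3, "rx": -0.26, "ry": 0, "rz": 0, "fingers": 8.7}, {"x": -6, "y": 0.6, "z": 4.5, "rx": -0.4, "ry": 0, "rz": 0, "fingers": 8.7}, {"x": -7, "y": 0.8, "z": 6, "rx": -0.54, "ry": 0, "rz": 0, "fingers": 8.7}, {"x": -7.8, "y": 1, "z": 7.5, "rx": -0.68, "ry": 0, "rz": 0, "fingers": 8.7}, {"x": -7.8, "y": 1.2, "z": 9, "rx": -0.82, "ry": 0, "rz": 0, "fingers": 8.7}, {"x": -7.8, "y": 1.4, "z": 10, "rx": -0.96, "ry": 0, "rz": 0, "fingers": 8.7}, {"x": -7.8, "y": 1.6, "z": 11.1, "rx": -1.1, "ry": 0, "rz": 0, "fingers": 8.7}]'

```text
time_s: 12.15
eef_pos: [0.53, 0.1192, 0.3187]
orientation: [23.7, 89.9, -18.0]
ft_force: [0.9, 0.1, -0.7]
width: 1.0
```

Emit:
send_rows --rows '[{"x": 0, "y": 0, "z": 0, "rx": -0.14, "ry": 0, "rz": 0, "fingers": 8.7}, {"x": 0, "y": 0, "z": 0, "rx": -0.28, "ry": 0, "rz": 0, "fingers": 8.7}, {"x": 0, "y": 0, "z": 0, "rx": -0.42, "ry": 0, "rz": 0, "fingers": 8.7}, {"x": 0, "y": 0, "z": 0, "rx": -0.469, "ry": 0, "rz": 0, "fingers": 8.7}, {"x": 0, "y": 0, "z": 0, "rx": -0.469, "ry": 0, "rz": 0, "fingers": 8.7}, {"x": 0, "y": 0, "z": 0, "rx": -0.469, "ry": 0, "rz": 0, "fingers": 8.7}, {"x": 0, "y": 0, "z": 0, "rx": -0.469, "ry": 0, "rz": 0, "fingers": 8.7}]'

```text
time_s: 12.85
eef_pos: [0.5298, 0.1199, 0.3185]
orientation: [-28.2, 90.0, -43.3]
ft_force: [0.6, -0.6, -0.1]
width: 1.003
```

```bash
python3 - <<'E'
from h import *
s=telemetry.state(); print(s['eef_pos'],s['qpos'].round(1),abs(s['qvel']).max())
K,T=model("wrist"); p,d=imaging.snapshot("wrist"); np.savez("w11.npz",p=p,d=d,K=K,T=T)
cv2.imwrite("pics/w11.png",p[:,:,::-1])
w=cloud(d,K,T); t=(w[...,2]>.105)&(w[...,2]<.12)&(abs(w[...,0]-.465)<.05)&(abs(w[...,1]-.14)<.05)
q=w[t]; print(len(q),np.median(q,0),cal(q).mean(0),np.percentile(cal(q),[1,99],axis=0)); print(cv2.minAreaRect((q[:,:2]*1000).astype(np.float32)))
E
```

```text
[0.52981977 0.11990161 0.31851441] [  4.4  -1.1  93.2  -0.   87.9 -70.4] 0.28330473839370945
280 [0.46746954 0.13843038 0.11518498] [-0.02315108 -0.07599878] [[-0.02673736 -0.09988938]
 [-0.01948319 -0.05180533]]
((467.1024475097656, 138.64573669433594), (48.41032028198242, 8.175444602966309), 74.9261703491211)
```

View pics/w11.png

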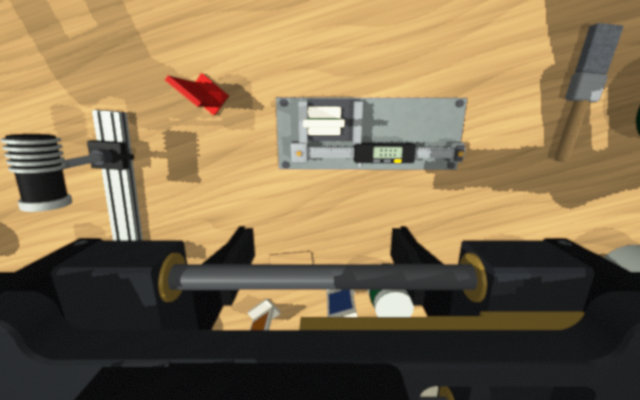

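The tile stands square in the caliper (74.9°, at caliper (-0.023,-0.076)), with its top at 0.115. The moving jaw is well clear on its right at u≈357. Going over the tile.

```bash
python3 - <<'E'
from h import *
go([.4672,.1388,.15],Rdown([-np.sin(TH),np.cos(TH)]))
E
```

```text
shift cm [16.85  0.18 -6.54] turn rad [-0.001  0.     0.   ] deg 0.1
```

Emit:
send_rows --rows '[{"x": 2, "y": 0.2, "z": -2.5, "rx": 0, "ry": 0, "rz": 0, "fingers": 8.7}, {"x": 5, "y": 0.2, "z": -5, "rx": 0, "ry": 0, "rz": 0, "fingers": 8.7}, {"x": 8.5, "y": 0.2, "z": -6.5, "rx": 0, "ry": 0, "rz": 0, "fingers": 8.7}, {"x": 12, "y": 0.2, "z": -6.5, "rx": 0, "ry": 0, "rz": 0, "fingers": 8.7}, {"x": 15, "y": 0.2, "z": -6.5, "rx": 0, "ry": 0, "rz": 0, "fingers": 8.7}, {"x": 16.8, "y": 0.2, "z": -6.5, "rx": 0, "ry": 0, "rz": 0, "fingers": 8.7}, {"x": 16.8, "y": 0.2, "z": -6.5, "rx": 0, "ry": 0, "rz": 0, "fingers": 8.7}, {"x": 16.8, "y": 0.2, "z": -6.5, "rx": 0, "ry": 0, "rz": 0, "fingers": 8.7}]'

```text
time_s: 13.7
eef_pos: [0.4677, 0.1389, 0.151]
orientation: [-39.1, 90.0, -54.2]
ft_force: [0.4, -0.8, 0.5]
width: 1.003
```

```bash
python3 - <<'E'
from h import *
s=telemetry.state(); print(s['eef_pos'],abs(s['qvel']).max()); go([.4672,.1388,.09],Rdown([-np.sin(TH),np.cos(TH)]))
K,T=model("wrist"); p,d=imaging.snapshot("wrist"); cv2.imwrite("pics/w12.png",p[:,:,::-1])
E
```

```text
[0.46774409 0.13889485 0.15101429] 1.5224053525218162
shift cm [ 6.1  -0.02 -0.05] turn rad [-0.001  0.     0.   ] deg 0.0
```

View pics/w12.png

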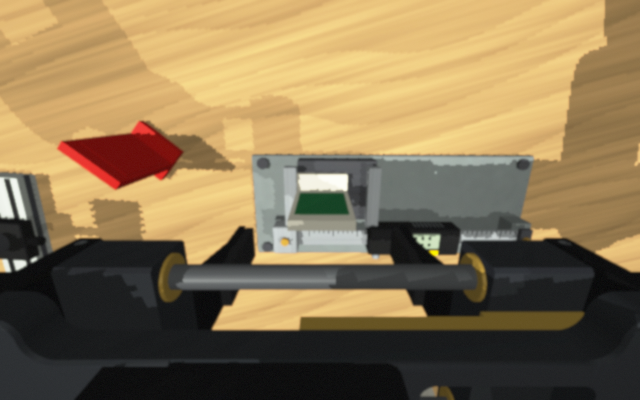

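The tile top spans u 285–358, centred between the fingers on the image midline at 322. Descending.

Emit:
send_rows --rows '[{"x": 1, "y": 0, "z": 0, "rx": 0, "ry": 0, "rz": 0, "fingers": 8.7}, {"x": 2.5, "y": 0, "z": 0, "rx": 0, "ry": 0, "rz": 0, "fingers": 8.7}, {"x": 4, "y": 0, "z": 0, "rx": 0, "ry": 0, "rz": 0, "fingers": 8.7}, {"x": 5.3, "y": 0, "z": 0, "rx": 0, "ry": 0, "rz": 0, "fingers": 8.7}, {"x": 6.1, "y": 0, "z": 0, "rx": 0, "ry": 0, "rz": 0, "fingers": 8.7}, {"x": 6.1, "y": 0, "z": 0, "rx": 0, "ry": 0, "rz": 0, "fingers": 8.7}, {"x": 6.1, "y": 0, "z": 0, "rx": 0, "ry": 0, "rz": 0, "fingers": 8.7}]'

```text
time_s: 14.45
eef_pos: [0.4678, 0.1389, 0.0898]
orientation: [23.6, 90.0, 8.5]
ft_force: [-0.6, 0.5, -0.8]
width: 0.995
```

Emit:
send_rows --rows '[{"x": 0, "y": 0, "z": 0, "rx": 0, "ry": 0, "rz": 0, "fingers": 5.6}, {"x": 0, "y": 0, "z": 0, "rx": 0, "ry": 0, "rz": 0, "fingers": 5.6}, {"x": 0, "y": 0, "z": 0, "rx": 0, "ry": 0, "rz": 0, "fingers": 5.6}, {"x": 0, "y": 0, "z": 0, "rx": 0, "ry": 0, "rz": 0, "fingers": 5.4}]' --newtons 12

```text
time_s: 14.85
eef_pos: [0.4678, 0.1389, 0.0899]
orientation: [22.2, 90.0, 7.1]
ft_force: [0.6, -0.0, -0.3]
width: 0.723
```

```bash
python3 - <<'E'
from h import *
s=telemetry.state(); print(s['eef_pos'],abs(s['qvel']).max(),s['width']*87,s['ft_force']); go([.4672,.1388,.09],Rdown([-np.sin(TH),np.cos(TH)]))
K,T=model("wrist"); p,d=imaging.snapshot("wrist"); cv2.imwrite("pics/w13.png",p[:,:,::-1])
E
```

```text
[0.467761   0.1388993  0.08986457] 0.13308048247082568 62.9176908474408 [ 0.58883755 -0.00360721 -0.28471658]
shift cm [-0.01 -0.02 -0.05] turn rad [-0.     0.001 -0.   ] deg 0.0
```

View pics/w13.png

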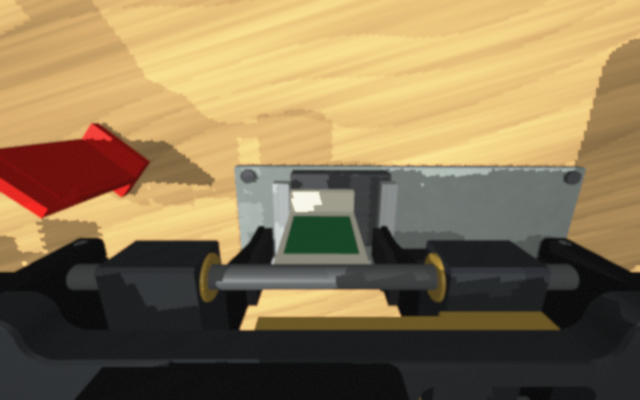

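The fingers straddle the side edges at u≈270 and 372, and the tile spans 275–365. Closing.

Emit:
send_rows --rows '[{"x": 0, "y": 0, "z": 0, "rx": 0, "ry": 0, "rz": 0, "fingers": 5.4}, {"x": 0, "y": 0, "z": 0, "rx": 0, "ry": 0, "rz": 0, "fingers": 5.2}, {"x": 0, "y": 0, "z": 0, "rx": 0, "ry": 0, "rz": 0, "fingers": 4.7}, {"x": 0, "y": 0, "z": 0, "rx": 0, "ry": 0, "rz": 0, "fingers": 4.6}, {"x": 0, "y": 0, "z": 0, "rx": 0, "ry": 0, "rz": 0, "fingers": 4.6}, {"x": 0, "y": 0, "z": 0, "rx": 0, "ry": 0, "rz": 0, "fingers": 4.6}, {"x": 0, "y": 0, "z": 0, "rx": 0, "ry": 0, "rz": 0, "fingers": 4.6}, {"x": 0, "y": 0, "z": 0, "rx": 0, "ry": 0, "rz": 0, "fingers": 4.6}]' --newtons 15

```text
time_s: 15.7
eef_pos: [0.4675, 0.1388, 0.0895]
orientation: [-94.1, 90.0, -109.2]
ft_force: [-0.6, -0.5, 0.5]
width: 0.574
```

Emit:
send_rows --rows '[{"x": -0.2, "y": 0, "z": 0, "rx": 0, "ry": 0, "rz": 0, "fingers": 4.6}, {"x": -0.6, "y": 0, "z": 0, "rx": 0, "ry": 0, "rz": 0, "fingers": 4.6}, {"x": -1.5, "y": 0, "z": 0, "rx": 0, "ry": 0, "rz": 0, "fingers": 4.6}, {"x": -3, "y": 0, "z": 0, "rx": 0, "ry": 0, "rz": 0, "fingers": 4.6}, {"x": -4.5, "y": 0, "z": 0, "rx": 0, "ry": 0, "rz": 0, "fingers": 4.6}, {"x": -6, "y": 0, "z": 0, "rx": 0, "ry": 0, "rz": 0, "fingers": 4.6}, {"x": -7, "y": 0, "z": 0, "rx": 0, "ry": 0, "rz": 0, "fingers": 4.6}, {"x": -7, "y": 0, "z": 0, "rx": 0, "ry": 0, "rz": 0, "fingers": 4.6}]'

```text
time_s: 16.5
eef_pos: [0.4689, 0.1391, 0.1617]
orientation: [23.2, 89.8, 8.0]
ft_force: [0.9, -0.6, -1.3]
width: 0.573
```

```bash
python3 - <<'E'
from h import *
s=telemetry.state(); print(s['eef_pos'],s['qpos'].round(1),abs(s['qvel']).max(),s['width']*87,s['ft_force'])
K,T=model("wrist"); p,d=imaging.snapshot("wrist"); cv2.imwrite("pics/w14.png",p[:,:,::-1])
E
```

```text
[0.46888903 0.13910254 0.16169805] [  7.3  -2.6 111.7   0.   70.7 -67.6] 1.7293651764791227 49.86705977418191 [ 0.87474287 -0.58900517 -1.25287524]
```

View pics/w14.png

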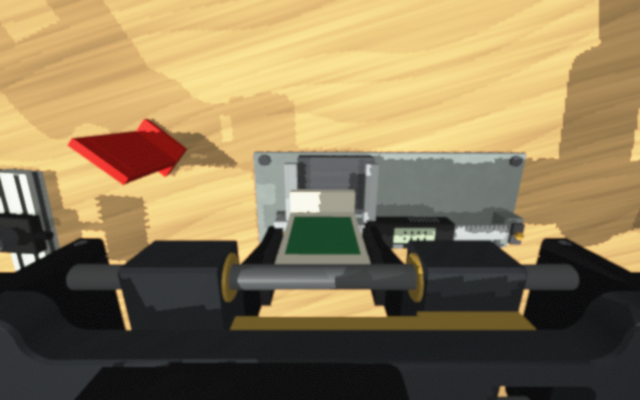

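The tile is held (49.9 mm) and off the stage. Rising and moving to where the wrist camera can see the whole light bench.

```bash
python3 - <<'E'
from h import *
go([.59,-.14,.39],Rdown([-np.sin(TH),np.cos(TH)]))
E
```

```text
shift cm [-22.94 -23.74  19.08] turn rad [-0.     0.002 -0.001] deg 0.1
```

Emit:
send_rows --rows '[{"x": -2, "y": -1, "z": 1, "rx": 0, "ry": 0, "rz": 0, "fingers": 4.6}, {"x": -5, "y": -3, "z": 2.5, "rx": 0, "ry": 0, "rz": 0, "fingers": 4.6}, {"x": -8, "y": -6, "z": 5, "rx": 0, "ry": 0, "rz": 0, "fingers": 4.6}, {"x": -11, "y": -9, "z": 7.5, "rx": 0, "ry": 0, "rz": 0, "fingers": 4.6}, {"x": -14, "y": -12, "z": 10, "rx": 0, "ry": 0, "rz": 0, "fingers": 4.6}, {"x": -17, "y": -15, "z": 12.5, "rx": 0, "ry": 0, "rz": 0, "fingers": 4.6}, {"x": -20, "y": -18, "z": 15, "rx": 0, "ry": 0, "rz": 0, "fingers": 4.6}, {"x": -22, "y": -20.5, "z": 17, "rx": 0, "ry": 0, "rz": 0, "fingers": 4.6}]'

```text
time_s: 17.35
eef_pos: [0.579, -0.1055, 0.3808]
orientation: [-13.2, 89.9, -28.3]
ft_force: [1.0, 0.6, -1.7]
width: 0.577
```

Emit:
send_rows --rows '[{"x": -0.5, "y": -1.8, "z": 1.2, "rx": 0, "ry": 0, "rz": 0, "fingers": 4.6}, {"x": -0.9, "y": -2.8, "z": 1.8, "rx": 0, "ry": 0, "rz": 0, "fingers": 4.6}, {"x": -0.9, "y": -3.2, "z": 2, "rx": 0, "ry": 0, "rz": 0, "fingers": 4.6}, {"x": -0.9, "y": -3.2, "z": 2, "rx": 0, "ry": 0, "rz": 0, "fingers": 4.6}, {"x": -0.9, "y": -3.2, "z": 2, "rx": 0, "ry": 0, "rz": 0, "fingers": 4.6}, {"x": -0.9, "y": -3.2, "z": 2, "rx": 0, "ry": 0, "rz": 0, "fingers": 4.6}]'

```text
time_s: 17.95
eef_pos: [0.5889, -0.1383, 0.3881]
orientation: [159.6, 89.9, 144.5]
ft_force: [0.1, 0.6, -1.1]
width: 0.574
```

```bash
python3 - <<'E'
from h import *
s=telemetry.state(); print(s['eef_pos'],s['qpos'].round(1),abs(s['qvel']).max(),s['width']*87,s['ft_force'])
K,T=model("wrist"); p,d=imaging.snapshot("wrist"); np.savez("w15.npz",p=p,d=d,K=K,T=T); cv2.imwrite("pics/w15.png",p[:,:,::-1])
E
```

```text
[ 0.58887023 -0.13827761  0.38807926] [-20.7   7.   77.6   0.   95.5 -95.6] 0.3940888899596289 49.91197819301682 [ 0.0729928   0.57219191 -1.06960772]
```

View pics/w15.png

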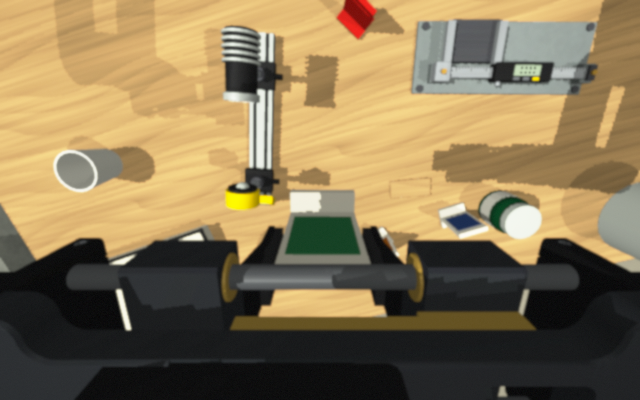

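The whole light bench is in view: rail from (265,33) to (262,203), lamp at (240,63), head at (242,197). Measuring the axis, front faces and rail.

```bash
python3 - <<'E'
from h import *
a=np.load("w15.npz"); K,T=a['K'],a['T']; p=a['p']; w=cloud(a['d'],K,T); hsv=cv2.cvtColor(p,cv2.COLOR_RGB2HSV); z=w[...,2]
roi=np.zeros(p.shape[:2],bool); roi[5:228,205:285]=1
rail=roi&(z>.014)&(z<.026)&(hsv[...,1]<70)
q=w[rail]; r=cv2.minAreaRect((q[:,:2]*1000).astype(np.float32)); print("rail",len(q),r,cv2.boxPoints(r).round(0).tolist(),np.median(q[:,2]))
v=cv2.fitLine((q[:,:2]*1000).astype(np.float32),cv2.DIST_HUBER,0,.01,.01).ravel(); print("fit",v,np.degrees(np.arctan2(v[1],v[0])))
L=roi&(z>.115)&(z<.175)&(np.arange(400)[:,None]<125); H=roi&(z>.115)&(z<.175)&(np.arange(400)[:,None]>150)&(hsv[...,0]>20)&(hsv[...,0]<36)&(hsv[...,1]>120)
th=np.arctan2(v[1],v[0]); 
if np.cos(th)<0: th+=np.pi
ax=np.array([np.cos(th),np.sin(th)]); n=np.array([-ax[1],ax[0]])
for nm,m in(("lamp",L),("head",H)):
    q=w[m]; al=q[:,:2]@ax; la=q[:,:2]@n
    print(nm,len(q),"along",np.percentile(al,[1,5,50,95,99]).round(4),"lat",np.percentile(la,[1,50,99]).round(4),"z",np.percentile(q[:,2],[1,50,99]).round(4))
    t=q[:,2]>.158; print("  top strip lat mean",la[t].mean(),"along",np.percentile(al[t],[1,99]), cv2.fitLine((q[t][:,:2]*1000).astype(np.float32),cv2.DIST_HUBER,0,.01,.01).ravel()[:2])
print("rail lat",np.percentile(w[rail][:,:2]@n,[1,50,99]),"along",np.percentile(w[rail][:,:2]@ax,[.5,99.5]))
b=p[10:230,200:300,::-1]; cv2.imwrite("pics/w15c.png",cv2.resize(b,None,fx=2.7,fy=2.7,interpolation=cv2.INTER_CUBIC))
E
```

```text
rail 2067 ((497.8800048828125, -227.32406616210938), (39.82687759399414, 276.6047668457031), 70.62970733642578) [[361.0, -200.0], [622.0, -292.0], [635.0, -254.0], [374.0, -163.0]] 0.02136615273545741
fit [ 9.2541951e-01 -3.7894419e-01  4.8426025e+02 -2.1910965e+02] -22.268297
lamp 2654 along [0.4353 0.4395 0.4737 0.516  0.5196] lat [-0.0485 -0.0215 -0.0026] z [0.139  0.1598 0.1664]
  top strip lat mean -0.025437621885208917 along [0.43543014 0.51934713] [ 0.94117934 -0.3379074 ]
head 618 along [0.6404 0.6421 0.6527 0.6653 0.6666] lat [-0.0375 -0.0113  0.0077] z [0.14   0.162  0.1673]
  top strip lat mean -0.01567212888698751 along [0.6414811  0.66674441] [0.4374528 0.8992414]
rail lat [-0.04085901 -0.01927514  0.00063242] along [0.4093325  0.63670345]
```

View pics/w15c.png

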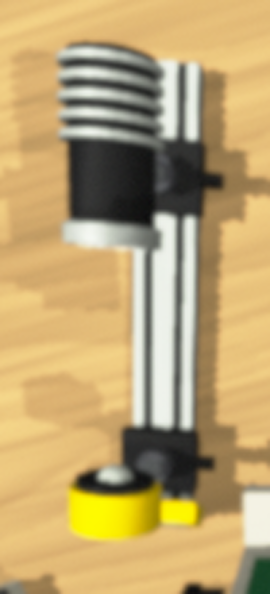

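```bash
python3 - <<'E'
from h import *
a=np.load("w15.npz"); K,T=a['K'],a['T']; p=a['p']; w=cloud(a['d'],K,T); hsv=cv2.cvtColor(p,cv2.COLOR_RGB2HSV); z=w[...,2]
roi=np.zeros(p.shape[:2],bool); roi[5:228,205:285]=1
rail=roi&(z>.014)&(z<.026)&(hsv[...,1]<70)
E=[]
for r in range(36,190):
    u=np.nonzero(rail[r])[0]
    if len(u)>3 and (45<r<58 or 92<r<165): E.append((u.max()+.5,r))
E=np.array(E); P=plane(E,.02,K,T)[:,:2]
v=cv2.fitLine((P*1000).astype(np.float32),cv2.DIST_HUBER,0,.01,.01).ravel(); th=np.arctan2(v[1],v[0]); th=(th+np.pi/2)%np.pi-np.pi/2; print("edge yaw",np.degrees(th))
for thd in (np.degrees(th),-19.4):
    t=np.radians(thd); ax=np.array([np.cos(t),np.sin(t)]); n=np.array([-ax[1],ax[0]])
    print("yaw",thd,"edge lat",(P@n).mean(),(P@n).std()," axis lat from rail",(P@n).mean()-.02)
    for nm,lo,hi in(("lamp",5,125),("head",150,228)):
        m=roi&(z>.115)&(z<.175)&(np.arange(400)[:,None]>lo)&(np.arange(400)[:,None]<hi)
        if nm=="head": m&=(hsv[...,0]>20)&(hsv[...,0]<36)&(hsv[...,1]>120)
        q=w[m]; al=q[:,:2]@ax; la=q[:,:2]@n; tp=q[:,2]>np.percentile(q[:,2],99)-.003
        print(nm,"along",np.percentile(al,[.5,2,98,99.5]).round(4),"lat mid",(np.percentile(la,[1,99])).round(4),"top ridge lat",la[tp].mean().round(4),"zmax",np.percentile(q[:,2],99.5).round(4))
        # circle fit lateral/z : lat centre with R=.025,zc=.14
        from scipy.optimize import least_squares
        rr=least_squares(lambda x:np.hypot(la-x[0],q[:,2]-.14-x[1])-.025 if nm=="head" else np.hypot(la-x[0],q[:,2]-.14-x[1])-x[2],[la.mean(),0,.023],loss='soft_l1',f_scale=.002); print("  circ",rr.x.round(4))
E
```

```text
edge yaw -19.173098
yaw -19.173098 edge lat -0.030904430472025752 0.0006860994802289956  axis lat from rail -0.05090443047202575
lamp along [0.4329 0.4343 0.5168 0.5181] lat mid [-0.0739 -0.0284] top ridge lat -0.0516 zmax 0.1667
  circ [-0.0523  0.0009  0.022 ]
head along [0.6386 0.6397 0.6644 0.6651] lat mid [-0.0729 -0.0277] top ridge lat -0.0523 zmax 0.1675
  circ [-0.0526  0.0007  0.023 ]
yaw -19.4 edge lat -0.02875615747373208 0.0006914317219143183  axis lat from rail -0.048756157473732076
lamp along [0.4331 0.4345 0.517  0.5183] lat mid [-0.0721 -0.0266] top ridge lat -0.0497 zmax 0.1667
  circ [-0.0504  0.0009  0.022 ]
head along [0.6388 0.6399 0.6646 0.6653] lat mid [-0.0703 -0.0251] top ridge lat -0.0497 zmax 0.1675
  circ [-0.05    0.0007  0.023 ]
```

Two independent fits, rail edge and lamp/head barrels, agree: beam yaw is about -19.2°, the gap is 0.1207 m (expected 0.120), and the middle is at about (0.5294,-0.2387). Computing the move to a point above it.

```bash
cat >> h.py <<'E'
TB=np.radians(-19.2); BM=np.array([.5294,-.2387,.1557]); RB=Rdown([-np.sin(TB),np.cos(TB)])
E
python3 - <<'E'
from h import *
go([BM[0],BM[1],.28],RB)
E
```

```text
shift cm [ 10.83 -11.24  -3.14] turn rad [ 0.073 -0.    -0.   ] deg 4.2
```

Emit:
send_rows --rows '[{"x": 0.5, "y": -2, "z": -0.6, "rx": 0.02, "ry": 0, "rz": 0, "fingers": 4.6}, {"x": 1.5, "y": -4.5, "z": -1.3, "rx": 0.04, "ry": 0, "rz": 0, "fingers": 4.6}, {"x": 3, "y": -7, "z": -2, "rx": 0.06, "ry": 0, "rz": 0, "fingers": 4.6}, {"x": 5, "y": -9.5, "z": -2.7, "rx": 0.073, "ry": 0, "rz": 0, "fingers": 4.6}, {"x": 7, "y": -10.7, "z": -3.1, "rx": 0.073, "ry": 0, "rz": 0, "fingers": 4.6}, {"x": 9, "y": -11.2, "z": -3.1, "rx": 0.073, "ry": 0, "rz": 0, "fingers": 4.6}, {"x": 10.8, "y": -11.2, "z": -3.1, "rx": 0.073, "ry": 0, "rz": 0, "fingers": 4.6}, {"x": 10.8, "y": -11.2, "z": -3.1, "rx": 0.073, "ry": 0, "rz": 0, "fingers": 4.6}]'

```text
time_s: 18.8
eef_pos: [0.5285, -0.2383, 0.2774]
orientation: [165.5, 89.7, 146.2]
ft_force: [-0.4, 1.6, -1.3]
width: 0.575
```

Emit:
send_rows --rows '[{"x": 0, "y": 0, "z": 0, "rx": 0, "ry": 0, "rz": 0, "fingers": 4.6}, {"x": 0, "y": 0, "z": 0, "rx": 0, "ry": 0, "rz": 0, "fingers": 4.6}, {"x": 0, "y": 0, "z": 0, "rx": 0, "ry": 0, "rz": 0, "fingers": 4.6}]'

```text
time_s: 19.1
eef_pos: [0.5308, -0.2395, 0.2821]
orientation: [-11.7, 89.9, -31.0]
ft_force: [0.4, -0.1, -1.3]
width: 0.572
```

```bash
python3 - <<'E'
from h import *
s=telemetry.state(); print(s['eef_pos'],s['qpos'].round(1),abs(s['qvel']).max(),s['width']*87,s['ft_force']); go(BM,RB)
K,T=model("wrist"); p,d=imaging.snapshot("wrist"); np.savez("w16.npz",p=p,d=d,K=K,T=T); cv2.imwrite("pics/w16.png",p[:,:,::-1])
w=cloud(d,K,T); hsv=cv2.cvtColor(p,cv2.COLOR_RGB2HSV)
ax=np.array([np.cos(TB),np.sin(TB)]);n=np.array([-ax[1],ax[0]])
q=w[(w[...,2]>.12)&(w[...,2]<.175)&(np.arange(640)[None]>250)&(np.arange(640)[None]<390)&(np.arange(400)[:,None]<225)]
q=q[(q[:,:2]@ax<.54)]
rel=q[:,:2]-BM[:2]
print(len(q),"lamp rel mid: along",np.percentile(rel@ax,[1,99]).round(4),"lat",np.percentile(rel@n,[1,50,99]).round(4), "ridge", (rel@n)[q[:,2]>.1635].mean())
E
```

```text
[ 0.53075554 -0.23954098  0.28210195] [ -32.     5.1   90.7    0.    84.1 -102.8] 0.26170147508020714 49.78403327874541 [ 0.41419667 -0.12040925 -1.30556334]
shift cm [12.64  0.04 -0.19] turn rad [-0.001  0.002  0.   ] deg 0.2
4602 lamp rel mid: along [-0.1453 -0.0616] lat [-0.0233 -0.0005  0.0217] ridge -0.0006997194872108005
```

View pics/w16.png

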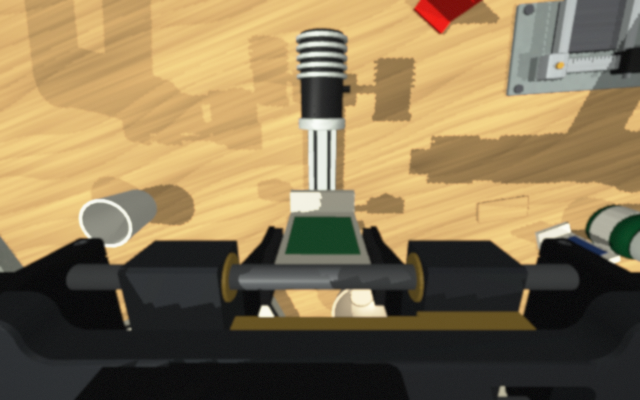

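From here the lamp is centred (axis 0.6 mm off, front 61 mm from the target), and u≈323 lines up with the tile. Descending.

Emit:
send_rows --rows '[{"x": 1.2, "y": 0, "z": -0.1, "rx": 0, "ry": 0, "rz": 0, "fingers": 4.6}, {"x": 3, "y": 0, "z": -0.2, "rx": 0, "ry": 0, "rz": 0, "fingers": 4.6}, {"x": 5, "y": 0, "z": -0.2, "rx": 0, "ry": 0, "rz": 0, "fingers": 4.6}, {"x": 7, "y": 0, "z": -0.2, "rx": 0, "ry": 0, "rz": 0, "fingers": 4.6}, {"x": 9, "y": 0, "z": -0.2, "rx": 0, "ry": 0, "rz": 0, "fingers": 4.6}, {"x": 11, "y": 0, "z": -0.2, "rx": 0, "ry": 0, "rz": 0, "fingers": 4.6}, {"x": 12.2, "y": 0, "z": -0.2, "rx": 0, "ry": 0, "rz": 0, "fingers": 4.6}, {"x": 12.6, "y": 0, "z": -0.2, "rx": 0, "ry": 0, "rz": 0, "fingers": 4.6}]'

```text
time_s: 19.95
eef_pos: [0.5271, -0.2382, 0.1524]
orientation: [166.8, 89.8, 147.5]
ft_force: [-0.2, 1.2, -1.1]
width: 0.572
```

Emit:
send_rows --rows '[{"x": 0, "y": 0, "z": 0, "rx": 0, "ry": 0, "rz": 0, "fingers": 4.6}, {"x": 0, "y": 0, "z": 0, "rx": 0, "ry": 0, "rz": 0, "fingers": 4.6}, {"x": 0, "y": 0, "z": 0, "rx": 0, "ry": 0, "rz": 0, "fingers": 4.6}, {"x": 0, "y": 0, "z": 0, "rx": 0, "ry": 0, "rz": 0, "fingers": 4.6}, {"x": 0, "y": 0, "z": 0, "rx": 0, "ry": 0, "rz": 0, "fingers": 4.6}]'

```text
time_s: 20.45
eef_pos: [0.5284, -0.239, 0.1552]
orientation: [-13.5, 89.9, -32.8]
ft_force: [-0.5, -0.3, -2.0]
width: 0.569
```

```bash
python3 - <<'E'
from h import *
s=telemetry.state(); print(s['time_s'],s['eef_pos'],abs(s['qvel']).max(),s['width']*87,s['ft_force']); go(BM,RB)
K,T=model("wrist"); p,d=imaging.snapshot("wrist"); np.savez("w17.npz",p=p,d=d,K=K,T=T); cv2.imwrite("pics/w17.png",p[:,:,::-1])
w=cloud(d,K,T); hsv=cv2.cvtColor(p,cv2.COLOR_RGB2HSV)
ax=np.array([np.cos(TB),np.sin(TB)]);n=np.array([-ax[1],ax[0]])
g=cv2.inRange(hsv,(50,90,20),(90,255,180))>0; g[:,:260]=0; g[:,380:]=0; g[:170]=0;g[275:]=0
q=w[g]; rel=q-[*BM[:2],.14]; R=np.c_[rel[:,:2]@ax,rel[:,:2]@n,rel[:,2]]
print("glaze",g.sum(),np.percentile(R,[1,50,99],axis=0).round(4)); A=np.c_[R[:,1:],np.ones(len(R))]; print("tilt: d along/d lat, d along/dz",np.linalg.lstsq(A,R[:,0],rcond=None)[0])
for nm,b in [("scene",(220,110,360,215)),("side",(220,180,360,300))]:
    p,d=imaging.snapshot(nm); np.savez(nm+"17.npz",p=p,d=d); cv2.imwrite(f"pics/{nm}17.png",cv2.resize(p[b[1]:b[3],b[0]:b[2],::-1],None,fx=5,fy=5,interpolation=cv2.INTER_CUBIC))
E
```

```text
20.45 [ 0.52843899 -0.23901048  0.15515251] 0.21104891791199273 49.52069404499095 [-0.54341608 -0.34307019 -2.04332136]
shift cm [-0.05  0.06  0.08] turn rad [-0.002  0.001  0.   ] deg 0.1
glaze 2293 [[nan nan nan]
 [nan nan nan]
 [nan nan nan]]
 ** On entry to DLASCL parameter number  4 had an illegal value
 ** On entry to DLASCL parameter number  4 had an illegal valueTraceback (most recent call last):
  File "<stdin>", line 8, in <module>
    x, resids, rank, s = _umath_linalg.lstsq(a, b, rcond,
                         ~~~~~~~~~~~~~~~~~~~^^^^^^^^^^^^^
                                             signature=signature)
                                             ^^^^^^^^^^^^^^^^^^^^
    raise LinAlgError("SVD did not converge in Linear Least Squares")
numpy.linalg.LinAlgError: SVD did not converge in Linear Least Squares
```

View pics/w17.png

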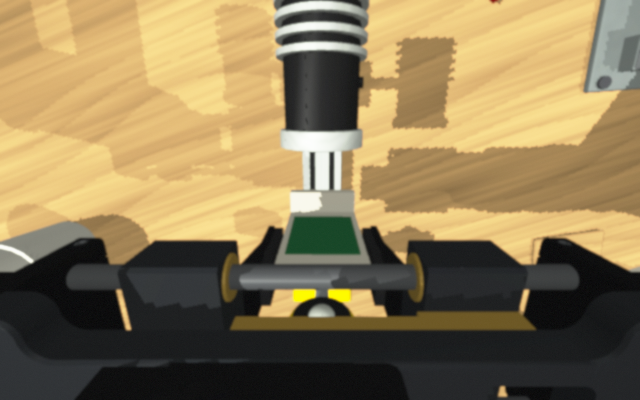

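The lamp, tile and head line up at u≈321, with the head dome at (321,312). There is no depth on the held tile, so I'll cast the glaze corner rays onto the face plane and take the fixed views.

```bash
python3 - <<'E'
from h import *
a=np.load("w17.npz"); K,T,p=a['K'],a['T'],a['p']; hsv=cv2.cvtColor(p,cv2.COLOR_RGB2HSV)
s=telemetry.state(); M=Rt(s).as_matrix()
g=cv2.inRange(hsv,(50,90,20),(90,255,180)); g[:,:270]=0; g[:,372:]=0; g[:200]=0;g[264:]=0
c=max(cv2.findContours(g,cv2.RETR_EXTERNAL,cv2.CHAIN_APPROX_NONE)[0],key=cv2.contourArea)
q=cv2.approxPolyDP(c,4,True).reshape(-1,2); print("corners",q.tolist())
o=-T[:3,:3].T@T[:3,3]; D=np.c_[(q[:,0]-K[0,2])/K[0,0],(q[:,1]-K[1,2])/K[1,1],np.ones(len(q))]@T[:3,:3]
zc=M[:,2]  # tool z ~ beam +x
P0=s['eef_pos']-zc*.005
P=o+D*(((P0-o)@zc)/(D@zc))[:,None]
ax=np.array([np.cos(TB),np.sin(TB)]);n=np.array([-ax[1],ax[0]])
rel=P-[*BM[:2],.14]; print(np.c_[rel[:,:2]@ax,rel[:,:2]@n,rel[:,2]].round(4))
# foot & top white edge rows
col=p[180:270,321]; print([(180+i,*map(int,v)) for i,v in enumerate(col) if i%3==0])
for nm,b in [("scene",(220,110,360,215)),("side",(220,180,360,300))]:
    p,d=imaging.snapshot(nm); np.savez(nm+"17.npz",p=p,d=d); cv2.imwrite(f"pics/{nm}17.png",cv2.resize(p[b[1]:b[3],b[0]:b[2],::-1],None,fx=5,fy=5,interpolation=cv2.INTER_CUBIC))
E
```

```text
corners [[358, 249], [349, 218], [295, 218], [286, 252]]
[[-0.0059  0.0198  0.0247]
 [-0.0058  0.019  -0.0228]
 [-0.0059 -0.0204 -0.0227]
 [-0.0059 -0.0206  0.0282]]
[(180, 243, 246, 240), (183, 243, 246, 240), (186, 243, 246, 240), (189, 221, 224, 215), (192, 171, 168, 151), (195, 209, 206, 185), (198, 166, 162, 146), (201, 182, 179, 160), (204, 218, 215, 193), (207, 181, 178, 160), (210, 160, 159, 142), (213, 142, 140, 127), (216, 91, 105, 85), (219, 24, 71, 40), (222, 26, 72, 42), (225, 25, 71, 41), (228, 26, 72, 41), (231, 25, 71, 40), (234, 24, 72, 40), (237, 24, 71, 40), (240, 25, 71, 40), (243, 23, 70, 38), (246, 25, 71, 40), (249, 23, 70, 39), (252, 30, 75, 45), (255, 119, 125, 108), (258, 139, 138, 123), (261, 140, 138, 124), (264, 90, 89, 83), (267, 67, 69, 69)]
```

View pics/scene17.png

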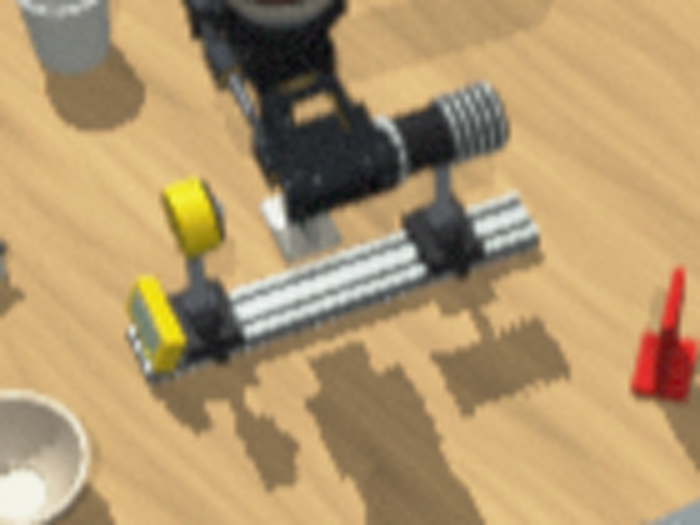

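View pics/side17.png

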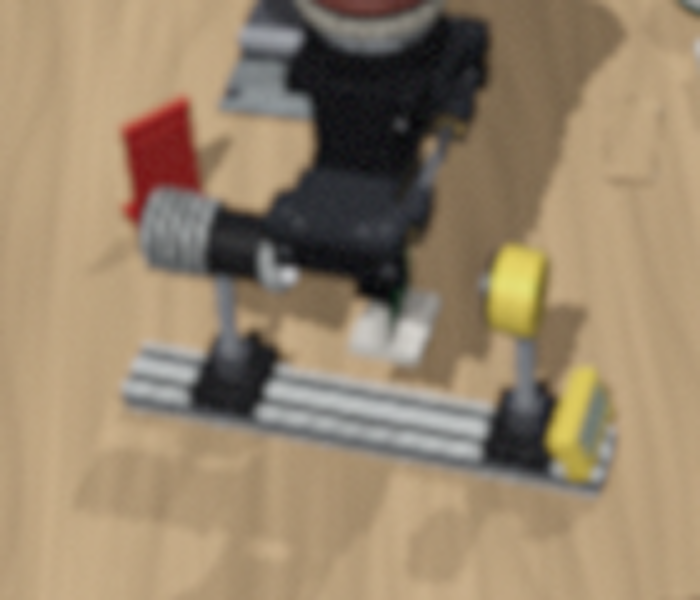

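The glaze panel measures ±21 mm across, centred within 1 mm laterally and about 2 mm in height, and within 1 mm of mid-gap. In the side view the tile foot at (395,328) lies midway between the lamp front at ~285 and the head at ~490, touching neither. I'll hold briefly, check it is steady, and hand in.

Emit:
send_rows --rows '[{"x": 0, "y": 0, "z": 0, "rx": 0, "ry": 0, "rz": 0, "fingers": 4.6}, {"x": 0, "y": 0, "z": 0, "rx": 0, "ry": 0, "rz": 0, "fingers": 4.6}, {"x": 0, "y": 0, "z": 0, "rx": 0, "ry": 0, "rz": 0, "fingers": 4.6}, {"x": 0, "y": 0, "z": 0, "rx": 0, "ry": 0, "rz": 0, "fingers": 4.6}, {"x": 0, "y": 0, "z": 0, "rx": 0, "ry": 0, "rz": 0, "fingers": 4.6}, {"x": 0, "y": 0, "z": 0, "rx": 0, "ry": 0, "rz": 0, "fingers": 4.6}]'

```text
time_s: 21.2
eef_pos: [0.5281, -0.2388, 0.1545]
orientation: [159.9, 90.0, 140.6]
ft_force: [-0.8, -0.4, -1.1]
width: 0.571
```

```bash
python3 - <<'E'
from h import *
from cell import order
s=telemetry.state(); print(s['time_s'],s['eef_pos'],abs(s['qvel']).max(),s['width']*87,s['ft_force']); go(BM,RB)
print(order.job_done())
E
```

```text
21.2 [ 0.52812873 -0.23882266  0.15450299] 0.11242905180254244 49.71161342481251 [-0.76639458 -0.43539377 -1.09637752]
shift cm [-0.12  0.05  0.12] turn rad [-0.002 -0.    -0.   ] deg 0.1
the job is handed in; nothing more can be done
None
```

I closed the caliper on the green tile, waited, backed the jaw off, and handed in at 21.2 s with the tile held upright in the light beam. No verdict was reported.

- **Gauging:** I slid the jaw until it stopped dead with about 8 N on it. I held that for about 1.4 s, then backed the jaw off about 20 mm.
- **Grip and lift:** I gripped the tile by its bare side edges at 15 N; the opening read 49.7 mm. The fingers stayed on the edges and off the glaze in the wrist view.
- **Final pose:** The gripper was 1–2 mm from the target in position and 0.1° in angle, and still (0.1 deg/s). It carried only about the tile's weight, with no sign of contact with the lamp or head. The glaze is centred on the beam within about 1 mm sideways and 2 mm in height.

**Checks that disagreed:**
- The side camera placed the caliper about 15 mm off in y and the scene camera about 6 mm off, both compared with the wrist camera. I used the wrist camera, which matched all the given sizes.
- My own estimate of the shut gap was 48.5 mm instead of about 50 mm, within measuring error. I judged contact by the force and the hard stop.
- There was no depth reading on the held tile, so I checked its height and uprightness from the glaze outline. It measured 51 mm tall, or about 54.5 mm after an edge correction, against 56 mm. I saw no clear tilt.

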